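Finish a copper shield wall in running bond

ROBOT

A 6-joint arm with a two-finger parallel gripper is mounted at the origin on the work surface. World frame = base frame: x ahead of the robot, y to its left, z up, the work surface at z = 0. Lengths are in m, angles in rad, forces in N, time in s.
With the tool pointing down it reaches from about 0.25 to 0.775 m from the base axis. Payload 4 kg.
Tool frame: the origin (TCP) lies on the centre line of the jaws, within the pads' length; the fingertips stand 8 mm ahead of it and the grasp point (between the pads) lies 11 mm behind it; z points along the fingers, y is the direction in which the jaws open and shut (so a half turn about z gives the same grasp; the last joint's range is limited). The gripper opens to 94 mm and grips with 3 to 60 N. Pads are 16 mm wide; open, the fingers measure 119 mm over their backs; the gripper's body (75 mm by 177 mm) begins 78 mm behind the grasp point.
Start: joints at [-1.421, 0.087, 1.371, -0, 1.684, -0.103], TCP at [0.138, -0.533, 0.214] pointing down, gripper open.
Joint ranges: [-3.1, 3.1], [-0.76, 2.03], [0.27, 2.55], [-1.08, 4.22], [0.17, 2.65], [-2.57, 2.57]. Speed limits (rad/s): [2.79, 2.79, 3.14, 3.14, 3.14, 3.14].

INTERFACE

Orientations are given as [roll, pitch, yaw] about the fixed x, y, z axes, in that order (R = Rz(yaw) Ry(pitch) Rx(roll)).
In Python, from bench import * gives the robot as it stands.
- The arm moves only by the tool step_arm, never from a script. Its argument "steps" is a list of rows, each an object of numbers: "jaw": the opening, from 0 (shut) to 1 (fully open); "tx", "ty", "tz": the shift along the tool's x, y, z in m; "ax", "ay", "az": the turn, a rotation vector about the tool's x, y, z in rad. In form: [{"jaw": .., "tx": .., "ty": .., "tz": .., "ax": .., "ay": .., "az": ..}, ...]. A call has 1 to 8 rows; each row is the pose to reach, as a shift and turn from the pose measured when the call began, along the tool's axes at that moment; what a row does not reach only later rows make up. A row lasts 1/10 s, in which the tool goes at most 50 mm and 8.59 degrees, less where a joint would pass 70% of its speed; a pose out of reach is approached as far as the arm can. A call with a gripper value outside its range is refused whole. The fingers move at their own pace and stop on an object; the grip force is fixed at half the most. Time passes only in rows, so rows that repeat a pose let the fingers close. It gives the time, the measured TCP pose, the force and the opening at its end, in the units of the state.
- get_obs(): the state, without advancing time (a new reading comes with each control period).
- snapshot(name): name is "scene" or "top" or "wrist"; returns (picture, depth): 480x640x3 uint8, red, green, blue; 480x640 float32, m along the optical axis (not along the pixel's ray), 0 where there is no reading.
- camera_model(name): a dict with "intrinsics" (3x3 intrinsics, pixels), "origin" and "orientation" of the camera in the world. Camera axes: x right, y down, z forward; pixel columns grow to the right and rows downward; lengths in m; the calibration is good to about 2 mm. A picture is of the moment at which its call begins: read the wrist's pose just before it. camera_model takes no time and is no camera call; for the wrist camera it gives the pose at the moment of the call.
- close_job(): hands the job in, once; it reports no verdict.
Trained networks look in the newest picture that a camera, given by its name, has taken for a name from the list of things; names that differ only in an ending like _2 or _b are one class to them, and where a whole thing is asked for, a point or a joint stands for the part that bears it (a point fixed in the world has none). Each returns a list of dicts, best first, with "confidence" (0 to 1); they miss things now and then, are a little off and sometimes report something else, mostly with a low value. They report only what shows in the picture. A call takes as long as a camera call. They do not tell look-alikes from the thing itself.
- silhouettes(camera, query): "pixels" (480x640 bool, what is visible of it) and "rect" ([left, top, right, bottom] in pixels, round what is visible of it).
The state is a dict: "time": time; "joint_positions": joint angles; "qvel": joint speeds; "joint_torque": joint torques, N m; "tool_pos": TCP position; "ee_rot": TCP orientation; "wrist_force": force on the tool from outside, world axes, zero at the start; "wrist_torque": the same for the moment, N m; "width": finger opening in m.
Only numpy, scipy, OpenCV 4.12 (cv2) and the standard library are available. Lean on these libraries where they do the work, as an engineer would, in place of code of your own. Each camera call takes 0.05 s, during which the arm holds its last target. There are 200 camera calls.

TASK

Finish the copper shield wall: take the three loose copper blocks from the sloping rack, drawing each out from under the white tube, and first lay one on the blue mark to complete the bottom course. Then lay the other two end to end on top as a second course, offset half a block so that each is centred over a joint below, faces flush and with the same narrow joints as the blocks already there. Set each block down gently rather than dropping it, and leave the probe stand, the black box and the bottle where they are.

Things in the scene. Friction and masses are not known exactly. Their poses are not given: they have to be found in the camera images.
- block1_c (a point): Centre of one of three identical loose copper blocks with black ends, 100 x 50 x 50 mm, 0.6 kg. Site x: along its 100 mm length; y: across its width; z: out of its upper face. At the start it lies on the sloping rack, length up the slope: x points 25 degrees upward away from the robot, z leans 25 degrees from vertical towards the robot; 30 mm or more free between blocks.
- block2_c (a point): Centre of one of three identical loose copper blocks with black ends, 100 x 50 x 50 mm, 0.6 kg. Site x: along its 100 mm length; y: across its width; z: out of its upper face. At the start it lies on the sloping rack, length up the slope: x points 25 degrees upward away from the robot, z leans 25 degrees from vertical towards the robot; 30 mm or more free between blocks.
- block3_c (a point): Centre of one of three identical loose copper blocks with black ends, 100 x 50 x 50 mm, 0.6 kg. Site x: along its 100 mm length; y: across its width; z: out of its upper face. At the start it lies on the sloping rack, length up the slope: x points 25 degrees upward away from the robot, z leans 25 degrees from vertical towards the robot; 30 mm or more free between blocks.
- rack: Fixed rack: 150 x 300 mm ramp at 25 degrees, rising along its +x, 15 mm lip at the low end. Origin on the bench below the middle block; y along its width. A white 22 mm tube crosses above the blocks along y, axis at x = 30, z = 300 mm, y = -130 to 130, barring a straight-down grasp; a tube from its middle slopes back and down (x = 130, z = 240) to one upright at x = 130, y = 0.
- bed: Fixed aluminium bed plate of the wall, 90 (x) x 340 (y) x 10 mm, origin on the bench under its centre. The wall runs along y. Copper blocks of the same size are fixed at its centre and at one end (y = +104 or -104 mm), length along y, tops at z = 60 mm; the other end is empty. Blocks of a course lie 104 mm apart centre to centre (4 mm joint).
- low_place (a point): Centre (35 mm above the bench) that a block has when laid in the empty end place of the bottom course, marked by a flat blue 50 x 100 mm patch on the bed. Axes as the bed's: y along the wall, z up.
- top_a (a point): Centre (85 mm above the bench) that a second-course block has when centred over the joint at bed y = +52 mm. Axes as the bed's: y along the wall, z up.
- top_b (a point): Centre (85 mm above the bench) that a second-course block has when centred over the joint at bed y = -52 mm. Axes as the bed's: y along the wall, z up.
- stand_o (a point): Bystander: loose black probe stand, 206 mm tall upright on a round steel foot 70 mm across; point at the centre of its underside.
- headstage_o (a point): Bystander: loose black electronics box 65 x 120 x 32 mm high; point at the centre of its underside.
- saline_o (a point): Bystander: loose small bottle, 48 mm across, 75 mm tall; point at the centre of its underside.
Things that resemble listed ones, but are neither listed nor needed, are in the scene too. Leave any red look-alike of the part that bears block2_c alone.

How it is judged:
By the outcome, as a careful person would: the job done as asked, in the order asked, and still so for the second after the job is handed in, with the robot touching nothing.
It also fails if it takes over 72 s, if anything falls off the work surface, if the arm or the gripper's body presses on something with over 40 N, if the wrist force passes 120 N, or if a joint passes its speed limit or range.

## Working session

There is one attempt and no reset: what is moved stays moved. The work goes in short steps, Python scripts to look and compute and a tool call to move; the robot and the scene stay as the last step left them, time stands still between calls to the robot, and variables do not carry over. Pictures are saved under pics/ and viewed, about 8 in all and at most 12, crops included, and the job is handed in when it is done.

Besides the shell and the picture viewer there is one more tool, called after "Request:" by a JSON object that holds its "fn" and its "kwargs". step_arm: Moves the arm, as the interface text tells. Its arguments: {"type":"object","properties":{"steps":{"type":"array"}},"required":["steps"]}

```bash
ls; mkdir -p pics; python3 - <<'E'
from bench import *
import cv2,numpy as np
o=get_obs();print({k:np.round(v,3) for k,v in o.items()})
for n in("scene","top"):
    p,d=snapshot(n);cv2.imwrite(f"pics/{n}0.png",p[:,:,::-1]);np.savez(f"{n}0.npz",p=p,d=d)
    c=camera_model(n);print(n,c)
    for q in("block1_c","rack","bed","stand_o","headstage_o","saline_o"):
        for r in silhouettes(n,q):print(n,q,round(r["confidence"],2),np.round(r["rect"]),r["pixels"].sum())
E
```

```text
pics
{'time': np.float64(0.0), 'joint_positions': array([-1.421,  0.088,  1.372, -0.   ,  1.684, -0.103]), 'qvel': array([-0.   , -0.002, -0.002,  0.   ,  0.002, -0.001]), 'joint_torque': array([ 2.0000e-03, -3.4018e+01, -3.0242e+01,  7.2000e-02,  3.3000e-02,
       -0.0000e+00]), 'tool_pos': array([ 0.137, -0.532,  0.212]), 'ee_rot': array([-3.139, -0.   ,  0.253]), 'wrist_force': array([ 0.433, -0.167, -0.589]), 'wrist_torque': array([ 0.007, -0.017, -0.001]), 'width': np.float64(0.094)}
scene {'intrinsics': array([[590.88827162,   0.        , 331.59511998],
       [  0.        , 590.88827162, 227.38432147],
       [  0.        ,   0.        ,   1.        ]]), 'origin': array([ 1.00057117, -0.72776925,  0.95596408]), 'orientation': array([-2.40302568,  0.00645181,  0.5661177 ])}
scene block1_c 0.64 [196. 288. 267. 332.] 2176
scene rack 0.67 [250. 217. 308. 256.] 1467
scene rack 0.63 [194. 148. 363. 386.] 12490
scene bed 0.62 [319. 126. 443. 212.] 2576
scene stand_o 0.96 [424. 123. 457. 213.] 1372
scene stand_o 0.27 [382. 194. 404. 231.] 599
scene headstage_o 0.57 [311. 128. 363. 165.] 1142
scene saline_o 0.85 [382. 196. 402. 230.] 622
scene saline_o 0.69 [320. 127. 441. 213.] 2427
top {'intrinsics': array([[433.2369133 ,   0.        , 314.52852315],
       [  0.        , 433.2369133 , 241.30786695],
       [  0.        ,   0.        ,   1.        ]]), 'origin': array([ 0.40497562, -0.09493695,  1.05116981]), 'orientation': array([-2.96299336,  0.00762213, -1.59329561])}
top block1_c 0.86 [403. 231. 437. 286.] 1373
top rack 0.59 [308. 182. 466. 305.] 7224
top bed 0.7 [107. 241. 253. 304.] 3373
top bed 0.5 [118. 251. 152. 275.] 745
top stand_o 0.75 [160. 183. 214. 223.] 1248
top stand_o 0.73 [108. 246. 252. 302.] 3496
top headstage_o 0.88 [150. 303. 208. 345.] 1515
top headstage_o 0.26 [108. 244. 252. 303.] 3735
top saline_o 0.89 [230. 218. 255. 237.] 392
```

```bash
python3 -c "
import cv2
a=cv2.imread('pics/top0.png')[150:370,80:490];cv2.imwrite('pics/topc.png',cv2.resize(a,None,fx=1.9,fy=1.9))"
```

```text
(no output)
```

View pics/scene0.png

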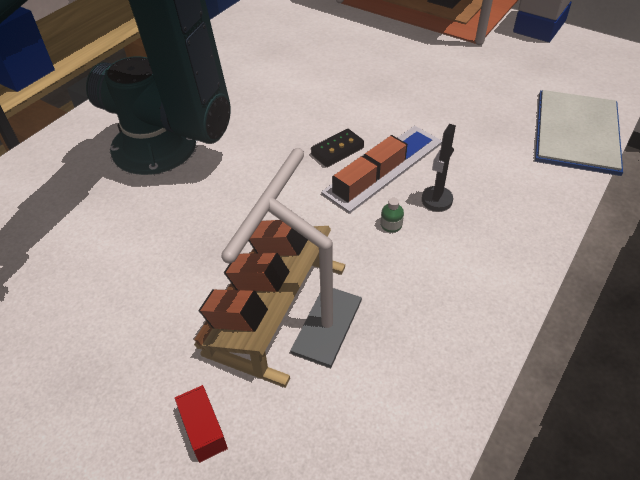

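View pics/topc.png

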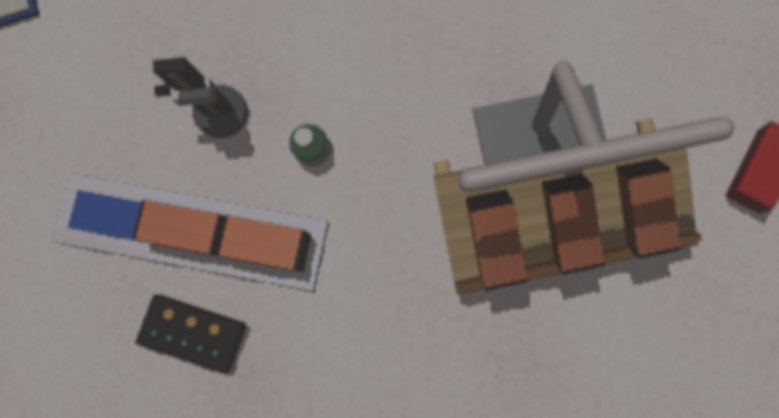

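The scene view shows the three blocks on the rack (around x 200–300, y 220–330), with the tube above them and the red look-alike at (200,425). The bed is at (320–440, 126–212), with the blue patch at its far end. The top crop agrees: the blue patch is at the left (+y) end, the box is nearer the robot, and the bottle and stand are beyond the wall.

```bash
cat > h.py <<'E'
from bench import *
import cv2,numpy as np
from scipy.spatial.transform import Rotation as R
def rot(rpy): return R.from_euler('xyz',rpy)
def cloud(d,c):
    K=c["intrinsics"];v,u=np.mgrid[:480,:640]
    P=np.dstack([(u-K[0,2])/K[0,0]*d,(v-K[1,2])/K[1,1]*d,d])
    W=P.reshape(-1,3)@rot(c["orientation"]).as_matrix().T+c["origin"]
    W=W.reshape(480,640,3);W[d<=0]=np.nan
    return W
def hsv(p): return cv2.cvtColor(p,cv2.COLOR_RGB2HSV)
E
python3 - <<'E'
from h import *
for n in("top","scene"):
    z=np.load(n+"0.npz");p,d=z["p"],z["d"];W=cloud(d,camera_model(n));H=hsv(p)
    g=W[...,2];print(n,"table z",np.nanmedian(g[(abs(g)<.02)]))
    cop=((H[...,0]<12)|(H[...,0]>172))&(H[...,1]>110)&(H[...,2]>50)
    bl=(H[...,0]>100)&(H[...,0]<130)&(H[...,1]>120)&(abs(g-.01)<.012)&(abs(W[...,1])<.8)&(W[...,0]<.8)&(W[...,0]>.2)
    x,y=W[...,0],W[...,1]
    def rect(m,t):
        q=W[m];
        if len(q)<20: print(t,len(q));return
        r=cv2.minAreaRect(q[:,:2].astype(np.float32)*1000)
        print(t,len(q),np.round(r[0],1),np.round(r[1],1),np.round(r[2],1),"z",np.round(np.median(q[:,2]),4),"mean",np.round(q.mean(0),4))
    rect(bl,"blue")
    rect(cop&(y>.05)&(abs(g-.06)<.006),"walltops")
    bed=(y>.0)&(x>.2)&(x<.7)&(g>.045)&(g<.08);
    rect(bed&(cop),"bedblk")
    m=cop&(y<-.05)&(g>.05)&(x<.7)
    nl,L,st,ce=cv2.connectedComponentsWithStats(m.astype(np.uint8))
    for i in range(1,nl):
        if st[i,4]>60:
            q=W[L==i];print("cop",st[i],np.round(np.nanmean(q,0),3),np.round(np.nanmin(q,0),3),np.round(np.nanmax(q,0),3))
    m=(y<-.0)&(g>.28)&(g<.33)&(x<.8)&(x>.3)
    rect(m,"tube")
    for nm in("stand_o","saline_o","headstage_o"):
        pass
    for t,m in(("stand",(y>-.0)&(x>.5)&(x<.75)&(g>.03)),("box",(y>.0)&(x>.2)&(x<.5)&(g>.025)&(g<.04)&(H[...,2]<80))):
        rect(m,t)
E
```

```text
top table z 0.0015680600632403952
blue 598 [550.5 345.1] [82.1 44.3] 77.2 z 0.0126 mean [0.5505 0.3449 0.0126]
walltops 1567 [515.7 186. ] [194.9  47. ] 78.1 z 0.0616 mean [0.5154 0.1853 0.0616]
bedblk 1579 [515.7 186. ] [194.9  47. ] 78.1 z 0.0616 mean [0.5154 0.1853 0.0616]
cop [468 215  35  44 623] [ 0.587 -0.492  0.052] [ 0.537 -0.534  0.05 ] [ 0.639 -0.448  0.057]
cop [411 241  23  18 303] [ 0.548 -0.321  0.135] [ 0.53  -0.346  0.125] [ 0.564 -0.297  0.143]
cop [370 251  15  16 194] [ 0.53  -0.224  0.135] [ 0.515 -0.239  0.125] [ 0.545 -0.209  0.144]
cop [328 258  24  20 307] [ 0.516 -0.143  0.135] [ 0.494 -0.168  0.126] [ 0.532 -0.119  0.144]
cop [414 266  25  18 323] [ 0.496 -0.331  0.11 ] [ 0.478 -0.37   0.068] [ 0.513 -0.305  0.12 ]
cop [374 274  25  19 337] [ 0.48  -0.243  0.11 ] [ 0.461 -0.278  0.066] [ 0.498 -0.218  0.12 ]
cop [332 283  26  18 330] [ 0.464 -0.153  0.11 ] [ 0.446 -0.185  0.065] [ 0.481 -0.127  0.12 ]
tube 2042 [ 578.1 -226.6] [ 68.4 259.3] 10.4 z 0.31 mean [ 0.5578 -0.2287  0.3078]
stand 2599 [588.  170.2] [204.4 197.1] 78.0 z 0.0621 mean [0.5794 0.1829 0.0834]
box 1202 [446.  191.2] [127.3 210.1] 53.0 z 0.0277 mean [0.399  0.2258 0.0279]
scene table z -0.0013358952222672915
blue 399 [680.4 488.4] [463.8 134.5] 57.4 z 0.0092 mean [0.5796 0.3765 0.0092]
walltops 1184 [520.6 185. ] [200.1  53.7] 78.3 z 0.0581 mean [0.5205 0.1804 0.0581]
bedblk 1343 [524.1 480.4] [795.3  85.1] 89.1 z 0.0577 mean [0.5229 0.1812 0.0571]
cop [ 200  220   96  111 4170] [ 0.518 -0.259  0.11 ] [ 0.451 -0.359  0.056] [ 0.601 -0.125  0.267]
cop [195 323  17  22 175] [ 0.502 -0.377  0.061] [ 0.492 -0.395  0.051] [ 0.511 -0.358  0.068]
tube 2213 [ 580.2 -230.6] [ 63.9 259.8] 10.4 z 0.3065 mean [ 0.5683 -0.2453  0.3037]
stand 4540 [597.6 604.2] [ 195.7 1103. ] 0.0 z 0.0592 mean [0.6003 0.4675 0.0758]
box 337 [425.6 562.8] [189.9 969.3] 4.4 z 0.0266 mean [0.4061 0.3175 0.0277]
```

```bash
cat >> h.py <<'E'
def plan(pos,Rt,jaw=None):
    o=get_obs();R0=rot(o["ee_rot"]);d=R0.inv().apply(np.array(pos)-o["tool_pos"]);a=(R0.inv()*Rt).as_rotvec()
    print("t",np.round(d,4),"a",np.round(a,4),"|d|",round(np.linalg.norm(d),3),"deg",round(np.degrees(np.linalg.norm(a)),1),"rows",np.ceil(max(np.linalg.norm(d)/.05,np.degrees(np.linalg.norm(a))/8.59)))
RX=R.from_euler('x',np.pi)
def rackR(yaw): return R.from_euler('z',yaw)*R.from_euler('y',-np.radians(25))*RX   # x up-slope, z into block
def downR(yaw): return R.from_euler('z',yaw)*RX
E
python3 - <<'E'
from h import *
yaw=np.radians(10.4);n=25*np.pi/180
print(rackR(yaw).as_matrix().round(2))
B=R.from_euler('z',yaw)*R.from_euler('y',-n) # block axes x up slope,y,z normal
for nm in("top","scene"):
    z=np.load(nm+"0.npz");W=cloud(z["d"],camera_model(nm));H=hsv(z["p"])
    W[...,2]-= .0015 if nm=="top" else -.0013
    cop=((H[...,0]<12)|(H[...,0]>172))&(H[...,1]>110)&(H[...,2]>30)
    Q=(W-np.array([.5,-.235,.1]))@B.as_matrix()
    reg=(abs(Q[...,0])<.09)&(abs(Q[...,1])<.15)&(abs(Q[...,2])<.06)&(W[...,2]>.03)
    h=Q[...,2][reg&cop];hist,e=np.histogram(h,40);h0=e[hist.argmax()]+.0015
    print(nm,"top plane h",h0,"ramp?",np.round(np.nanmedian(Q[...,2][reg&~cop]),4))
    m=reg&(abs(Q[...,2]-h0)<.005)
    nl,L,st,ce=cv2.connectedComponentsWithStats(m.astype(np.uint8))
    for yc in(-.09,0,.09):
        q=Q[m&(abs(Q[...,1]-yc)<.044)]
        if len(q)>50:print(len(q),"slope lo/hi",np.percentile(q[:,0],[1,99]).round(4),"y",np.percentile(q[:,1],[2,98]).round(4),"ang",np.polyfit(q[:,0],q[:,1],1)[0].round(3))
    g=W[...,2]
    for t,m in(("tubeup",(g>.295)&(g<.33)&(W[...,1]<0)&(abs(W[...,0]-.55)<.15)),):
        q=W[m];q=q[q[:,2]>.30]; p=np.polyfit(q[:,1],q[:,0],1);print("tube x(y)",p, "z",q[:,2].max(),"y",q[:,1].min(),q[:,1].max())
    BY=R.from_euler('z',-np.radians(12.2));Q2=(W-np.array([.527,.237,0]))@BY.as_matrix()
    for t,m in(("stand",(g>.1)&(g<.25)&(abs(Q2[...,0]-.15)<.15)&(abs(Q2[...,1])<.2)),("standfoot",(g>.008)&(g<.04)&(abs(Q2[...,0]-.17)<.1)&(abs(Q2[...,1])<.2)&(H[...,2]<60)),("bottle",(g>.05)&(g<.09)&(Q2[...,0]>.04)&(Q2[...,0]<.15)&(Q2[...,1]<0)&(Q2[...,1]>-.2))):
        q=Q2[m]
        if len(q):print(t,len(q),np.percentile(q,[1,50,99],axis=0).round(3).tolist())
E
```

```text
[[ 0.89  0.18  0.42]
 [ 0.16 -0.98  0.08]
 [ 0.42  0.   -0.91]]
top top plane h 0.016894957857849162 ramp? -0.0311
1031 slope lo/hi [-0.0365  0.0624] y [-0.118  -0.0696] ang -0.001
1025 slope lo/hi [-0.0366  0.0623] y [-0.0279  0.02  ] ang 0.004
1035 slope lo/hi [-0.0364  0.0623] y [0.0629 0.1107] ang -0.002
tube x(y) [-0.18154605  0.51277339] z 0.3143040967280391 y -0.3582778836872081 -0.10338402404059546
stand 609 [[0.138, -0.026, 0.106], [0.153, -0.005, 0.149], [0.17, 0.039, 0.208]]
standfoot 247 [[0.127, -0.035, 0.01], [0.146, -0.013, 0.016], [0.17, 0.012, 0.039]]
bottle 188 [[0.117, -0.149, 0.05], [0.131, -0.133, 0.056], [0.15, -0.096, 0.078]]
scene top plane h 0.0170904549890118 ramp? -0.0332
1047 slope lo/hi [-0.0353  0.0655] y [-0.1209 -0.0725] ang 0.01
872 slope lo/hi [-0.0334  0.0653] y [-0.0314  0.0178] ang 0.038
618 slope lo/hi [-0.0257  0.0642] y [0.059  0.1078] ang -0.135
tube x(y) [-0.17909518  0.52026317] z 0.31512255021509833 y -0.36214096713826804 -0.10541253853999655
stand 597 [[0.148, -0.027, 0.103], [0.167, -0.015, 0.15], [0.175, 0.037, 0.208]]
standfoot 284 [[0.131, -0.059, 0.008], [0.162, -0.017, 0.016], [0.198, 0.015, 0.039]]
bottle 191 [[0.121, -0.151, 0.05], [0.141, -0.137, 0.065], [0.15, -0.116, 0.078]]
```

```bash
cat >> h.py <<'E'
RY=np.radians(10.4);RR=rackR(RY)
B=R.from_euler('z',RY)*R.from_euler('y',-np.radians(25))
O=np.array([.5,-.235,.1])
def rk(s,y,h): # grasp point at block coords -> tcp
    return O+B.apply([s,y,h])+RR.apply([0,0,.011])
E
python3 - <<'E'
from h import *
plan(rk(.0135,-.095,.10),RR)
E
```

```text
t [ 0.3933 -0.1045  0.0272] a [-0.0154  0.4362  0.0702] |d| 0.408 deg 25.3 rows 9.0
```

Request:
{"fn": "step_arm", "kwargs": {"steps": [{"jaw":0.75,"tx":0.39,"ty":-0.104,"tz":0.027,"ax":-0.015,"ay":0.436,"az":0.07},{"jaw":0.75,"tx":0.39,"ty":-0.104,"tz":0.027,"ax":-0.015,"ay":0.436,"az":0.07},{"jaw":0.75,"tx":0.39,"ty":-0.104,"tz":0.027,"ax":-0.015,"ay":0.436,"az":0.07},{"jaw":0.75,"tx":0.39,"ty":-0.104,"tz":0.027,"ax":-0.015,"ay":0.436,"az":0.07},{"jaw":0.75,"tx":0.39,"ty":-0.104,"tz":0.027,"ax":-0.015,"ay":0.436,"az":0.07},{"jaw":0.75,"tx":0.39,"ty":-0.104,"tz":0.027,"ax":-0.015,"ay":0.436,"az":0.07},{"jaw":0.75,"tx":0.39,"ty":-0.104,"tz":0.027,"ax":-0.015,"ay":0.436,"az":0.07},{"jaw":0.75,"tx":0.39,"ty":-0.104,"tz":0.027,"ax":-0.015,"ay":0.436,"az":0.07}]}}

```text
time: 1.5
tool_pos: [0.4867, -0.3354, 0.1871]
ee_rot: [3.141, -0.436, 0.182]
wrist_force: [0.9, -0.7, 0.6]
width: 0.0704
```

Request:
{"fn": "step_arm", "kwargs": {"steps": [{"jaw":0.75}]}}

```text
invalid input
```

```bash
python3 - <<'E'
from h import *
plan(rk(.0135,-.095,.10),RR)
p,d=snapshot("wrist");c=camera_model("wrist");cv2.imwrite("pics/w1.png",p[:,:,::-1])
o=get_obs();R0=rot(o["ee_rot"]);print(o["time"],"cam in tool",R0.inv().apply(c["origin"]-o["tool_pos"]).round(3))
print((R0.inv()*rot(c["orientation"])).as_matrix().round(2),c["intrinsics"][0,0])
W=cloud(d,c);Q=(W-O)@B.as_matrix()
H=hsv(p);cop=((H[...,0]<12)|(H[...,0]>172))&(H[...,1]>110)&(H[...,2]>30)
m0=cop&(abs(Q[...,2]-.017)<.012)&(abs(Q[...,1])<.15)
h0=np.median(Q[...,2][m0]);print("h0",h0)
m=(abs(Q[...,2]-h0)<.005)&(abs(Q[...,0])<.1)
for yc in(-.095,-.005,.085):
    q=Q[m&(abs(Q[...,1]-yc)<.044)]
    if len(q)>50:print(len(q),"slope",np.percentile(q[:,0],[1,99]).round(4),"y",np.percentile(q[:,1],[1,99]).round(4))
    qq=Q[cop&m&(abs(Q[...,1]-yc)<.044)]
    if len(qq)>50:print(len(qq),cv2.minAreaRect((qq[:,:2]*1000).astype(np.float32)), "tilt",np.polyfit(qq[:,0],qq[:,2],1)[0])
E
```

```text
t [ 0.005  -0.0014  0.0031] a [ 0.0006 -0.0001  0.0001] |d| 0.006 deg 0.0 rows 1.0
1.55 cam in tool [ 0.082  0.001 -0.171]
[[ 0.   -0.96 -0.28]
 [ 1.    0.    0.  ]
 [-0.   -0.28  0.96]] 332.65484127690746
h0 0.013925941001115489
7888 slope [-0.0286  0.07  ] y [-0.1147 -0.066 ]
7144 ((19.839323043823242, -90.44528198242188), (94.55455780029297, 49.77690887451172), 0.02235351875424385) tilt 0.004719669441040436
7762 slope [-0.0287  0.0694] y [-0.0252  0.0238]
7132 ((19.30591583251953, -0.7384109497070312), (50.250823974609375, 94.29736328125), 89.99237823486328) tilt 0.0036655352091320456
8369 slope [-0.0297  0.0688] y [0.0653 0.1147]
7645 ((18.83038902282715, 89.8447494506836), (94.30793762207031, 50.413063049316406), 0.1434866189956665) tilt 0.005161688612109028
```

View pics/w1.png

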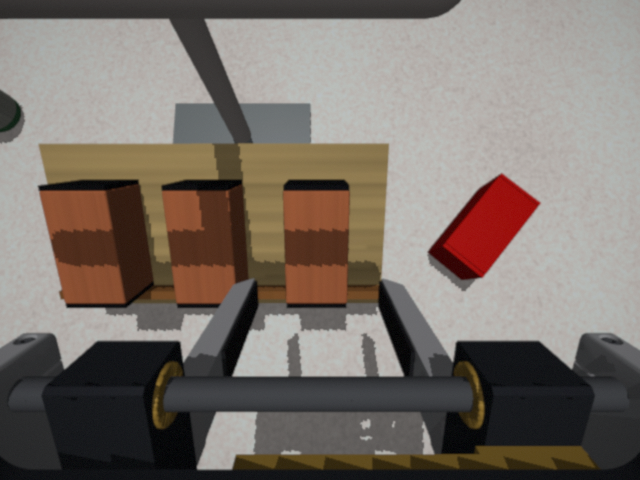

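The wrist picture shows block 1 between the fingers (top face at columns 285–349, rows 188–303, centred near column 317, as is the jaw centre). The other two are to the left, the red look-alike is at (485,225), and the tube is clear at the top. I read the camera pose late, so I'll repeat the measurement at rest.

```bash
cat >> h.py <<'E'
def rackmeas():
    c=camera_model("wrist");o=get_obs();p,d=snapshot("wrist")
    W=cloud(d,c);Q=(W-O)@B.as_matrix()
    H=hsv(p);cop=((H[...,0]<12)|(H[...,0]>172))&(H[...,1]>110)&(H[...,2]>30)
    h0=np.median(Q[...,2][cop&(abs(Q[...,2]-.017)<.012)&(abs(Q[...,1])<.15)]);print("h0",h0.round(4),"t",o["time"],"v",abs(o["qvel"]).max())
    m=(abs(Q[...,2]-h0)<.005)&(abs(Q[...,0]-.015)<.09)
    T=rot(o["ee_rot"]).inv()
    for yc in(-.094,-.004,.086):
        q=Q[m&(abs(Q[...,1]-yc)<.044)]
        if len(q)<2000: continue
        e=np.percentile(q[:,:2],[1,99],axis=0);mid=e.mean(0)
        ctr=O+B.apply([mid[0],mid[1],h0-.025])
        g=T.apply(ctr-o["tool_pos"])
        print("slope",e[:,0].round(4),"y",e[:,1].round(4),"mid",mid.round(4),"centre in tool",g.round(4))
E
python3 - <<'E'
from h import *
rackmeas()
plan(rk(.0135,-.095,.10),RR)
rackmeas()
E
```

```text
h0 0.0159 t 1.55 v 0.16636731222552634
slope [-0.0344  0.0638] y [-0.1201 -0.0713] mid [ 0.0147 -0.0957] centre in tool [-0.0001  0.0048  0.0984]
slope [-0.0336  0.0638] y [-0.0306  0.0184] mid [ 0.0151 -0.0061] centre in tool [ 0.0008 -0.0848  0.099 ]
slope [-0.0351  0.0633] y [0.06   0.1093] mid [0.0141 0.0847] centre in tool [ 0.0003 -0.1756  0.0996]
t [0.0025 0.0018 0.0014] a [-0.0054 -0.0012  0.0071] |d| 0.003 deg 0.5 rows 1.0
h0 0.0159 t 1.6 v 0.0923429670719114
slope [-0.0348  0.0637] y [-0.12   -0.0713] mid [ 0.0145 -0.0957] centre in tool [0.0033 0.003  0.0995]
slope [-0.0343  0.0637] y [-0.0306  0.0183] mid [ 0.0147 -0.0061] centre in tool [ 0.0042 -0.0865  0.1   ]
slope [-0.0349  0.0636] y [0.06   0.1092] mid [0.0143 0.0846] centre in tool [ 0.0045 -0.1773  0.1005]
```

```bash
python3 - <<'E'
from h import *
plan(rk(.0147,-.0957,.04),RR)
plan(rk(.0147,-.0957,-.0055),RR)
E
```

```text
t [0.0059 0.0011 0.0623] a [-0.0034  0.0006  0.0053] |d| 0.063 deg 0.4 rows 2.0
t [0.006  0.0012 0.1078] a [-0.0034  0.0006  0.0053] |d| 0.108 deg 0.4 rows 3.0
```

Request:
{"fn": "step_arm", "kwargs": {"steps": [{"jaw":0.75,"tx":0.006,"ty":0.001,"tz":0.03,"ax":-0.003,"ay":0,"az":0.005},{"jaw":0.75,"tx":0.006,"ty":0.001,"tz":0.062,"ax":-0.003,"ay":0,"az":0.005},{"jaw":0.75,"tx":0.006,"ty":0.001,"tz":0.085,"ax":-0.003,"ay":0,"az":0.005},{"jaw":0.75,"tx":0.006,"ty":0.001,"tz":0.1,"ax":-0.003,"ay":0,"az":0.005},{"jaw":0.75,"tx":0.006,"ty":0.001,"tz":0.107,"ax":-0.003,"ay":0,"az":0.005},{"jaw":0.75,"tx":0.006,"ty":0.001,"tz":0.107,"ax":-0.003,"ay":0,"az":0.005}]}}

```text
time: 2.25
tool_pos: [0.5364, -0.3257, 0.0914]
ee_rot: [-3.14, -0.435, 0.181]
wrist_force: [0.5, 0.4, -0.3]
width: 0.0704
```

```bash
python3 - <<'E'
from h import *
plan(rk(.0147,-.0957,-.0055),RR)
E
```

```text
t [ 0.0008 -0.0001  0.0005] a [-0.0008  0.0014 -0.0008] |d| 0.001 deg 0.1 rows 1.0
```

Request:
{"fn": "step_arm", "kwargs": {"steps": [{"jaw":0,"tx":0,"ty":0,"tz":0,"ax":0,"ay":0,"az":0},{"jaw":0,"tx":0,"ty":0,"tz":0,"ax":0,"ay":0,"az":0},{"jaw":0,"tx":0,"ty":0,"tz":0,"ax":0,"ay":0,"az":0},{"jaw":0,"tx":0,"ty":0,"tz":0,"ax":0,"ay":0,"az":0},{"jaw":0,"tx":0,"ty":0,"tz":0,"ax":0,"ay":0,"az":0}]}}

```text
time: 2.75
tool_pos: [0.5362, -0.3256, 0.0926]
ee_rot: [-3.141, -0.435, 0.181]
wrist_force: [-4.9, 2.4, 5.3]
width: 0.0498
```

Request:
{"fn": "step_arm", "kwargs": {"steps": [{"jaw":0,"tx":0,"ty":0,"tz":-0.01,"ax":0,"ay":0,"az":0},{"jaw":0,"tx":0,"ty":0,"tz":-0.04,"ax":0,"ay":0,"az":0},{"jaw":0,"tx":0,"ty":0,"tz":-0.08,"ax":0,"ay":0,"az":0},{"jaw":0,"tx":0,"ty":0,"tz":-0.12,"ax":0,"ay":0,"az":0},{"jaw":0,"tx":-0.035,"ty":-0.009,"tz":-0.165,"ax":0,"ay":0,"az":0},{"jaw":0,"tx":-0.068,"ty":-0.018,"tz":-0.207,"ax":0,"ay":0,"az":0},{"jaw":0,"tx":-0.068,"ty":-0.018,"tz":-0.207,"ax":0,"ay":0,"az":0}]}}

```text
time: 3.45
tool_pos: [0.383, -0.3359, 0.2527]
ee_rot: [3.14, -0.432, 0.179]
wrist_force: [1.2, 0.1, -6.9]
width: 0.0499
```

```bash
cat >> h.py <<'E'
BEDC=np.array([.527,.237,0]);BYAW=np.radians(-12.2)
E
python3 - <<'E'
from h import *
Bd=R.from_euler('z',BYAW)
o=get_obs();print(o["tool_pos"],o["width"],o["wrist_force"])
plan(BEDC+Bd.apply([0,.06,.25]),downR(BYAW+np.pi/2))
plan(np.array([.40,-.05,.26]),downR(.6))
E
```

```text
[ 0.38295319 -0.33590651  0.25272217] 0.049894048879258725 [ 1.2250375   0.11546599 -6.93803722]
t [ 0.2411 -0.5938  0.113 ] a [ 0.2562 -0.3794 -1.16  ] |d| 0.651 deg 71.4 rows 14.0
t [ 0.0645 -0.2783  0.0212] a [ 0.0928 -0.4252 -0.4148] |d| 0.287 deg 34.4 rows 6.0
```

Request:
{"fn": "step_arm", "kwargs": {"steps": [{"jaw":0,"tx":0.064,"ty":-0.278,"tz":0.021,"ax":0.093,"ay":-0.425,"az":-0.415},{"jaw":0,"tx":0.064,"ty":-0.278,"tz":0.021,"ax":0.093,"ay":-0.425,"az":-0.415},{"jaw":0,"tx":0.064,"ty":-0.278,"tz":0.021,"ax":0.093,"ay":-0.425,"az":-0.415},{"jaw":0,"tx":0.064,"ty":-0.278,"tz":0.021,"ax":0.093,"ay":-0.425,"az":-0.415},{"jaw":0,"tx":0.064,"ty":-0.278,"tz":0.021,"ax":0.093,"ay":-0.425,"az":-0.415},{"jaw":0,"tx":0.064,"ty":-0.278,"tz":0.021,"ax":0.093,"ay":-0.425,"az":-0.415}]}}

```text
time: 4.05
tool_pos: [0.3995, -0.0466, 0.258]
ee_rot: [-3.138, 0.001, 0.604]
wrist_force: [1.0, -0.2, -6.5]
width: 0.0498
```

```bash
python3 - <<'E'
from h import *
Bd=R.from_euler('z',BYAW)
plan(BEDC+Bd.apply([0,-.06,.25]),downR(BYAW+np.pi/2))
E
```

```text
t [ 0.2223 -0.1198  0.0083] a [-0.0037 -0.0008 -0.7534] |d| 0.253 deg 43.2 rows 6.0
```

Request:
{"fn": "step_arm", "kwargs": {"steps": [{"jaw":0,"tx":0.222,"ty":-0.12,"tz":0.008,"ax":-0.004,"ay":0,"az":-0.753},{"jaw":0,"tx":0.222,"ty":-0.12,"tz":0.008,"ax":-0.004,"ay":0,"az":-0.753},{"jaw":0,"tx":0.222,"ty":-0.12,"tz":0.008,"ax":-0.004,"ay":0,"az":-0.753},{"jaw":0,"tx":0.222,"ty":-0.12,"tz":0.008,"ax":-0.004,"ay":0,"az":-0.753},{"jaw":0,"tx":0.222,"ty":-0.12,"tz":0.008,"ax":-0.004,"ay":0,"az":-0.753},{"jaw":0,"tx":0.222,"ty":-0.12,"tz":0.008,"ax":-0.004,"ay":0,"az":-0.753},{"jaw":0,"tx":0.222,"ty":-0.12,"tz":0.008,"ax":-0.004,"ay":0,"az":-0.753},{"jaw":0,"tx":0.222,"ty":-0.12,"tz":0.008,"ax":-0.004,"ay":0,"az":-0.753}]}}

```text
time: 4.85
tool_pos: [0.5133, 0.1777, 0.2488]
ee_rot: [-3.14, 0.001, 1.356]
wrist_force: [-0.8, 0.2, -5.9]
width: 0.0499
```

```bash
python3 - <<'E'
from h import *
c=camera_model("wrist");o=get_obs();p,d=snapshot("wrist");cv2.imwrite("pics/w2.png",p[:,:,::-1])
np.savez("w2.npz",p=p,d=d,c=c,o=o)
Bd=R.from_euler('z',BYAW)
W=cloud(d,c);Q=(W-BEDC)@Bd.as_matrix();H=hsv(p)
print(abs(o["qvel"]).max(),"table",np.nanmedian(W[...,2][abs(W[...,2])<.012]))
cop=((H[...,0]<12)|(H[...,0]>172))&(H[...,1]>110)&(H[...,2]>30)
bl=(H[...,0]>100)&(H[...,0]<130)&(H[...,1]>120)&(abs(W[...,2]-.01)<.008)
def rect(m,t):
    q=Q[m];r=cv2.minAreaRect((q[:,:2]*1000).astype(np.float32));print(t,len(q),np.round(r[0],1),np.round(r[1],1),round(r[2],2),np.median(q[:,2]).round(4),np.percentile(q[:,:2],[.5,99.5],axis=0).round(4).tolist())
rect(bl,"blue");rect(cop&(abs(W[...,2]-.06)<.006),"wall tops")
m=cop&(W[...,2]>.15);
if m.sum():rect(m,"held")
E
```

```text
0.02632447457466534 table 0.0001507880499037606
blue 4330 [-14.8  59.8] [199.5  79.4] 69.44 0.011 [[-0.0227, 0.0536], [0.0254, 0.1517]]
wall tops 3846 [   2.5 -163.9] [ 48.9 418.1] 0.31 0.06 [[-0.0225, -0.3688], [0.0257, 0.045]]
held 15123 [  1.5 -50.1] [78.8 55.9] 89.61 0.2795 [[-0.0251, -0.0885], [0.0237, -0.0113]]
```

View pics/w2.png

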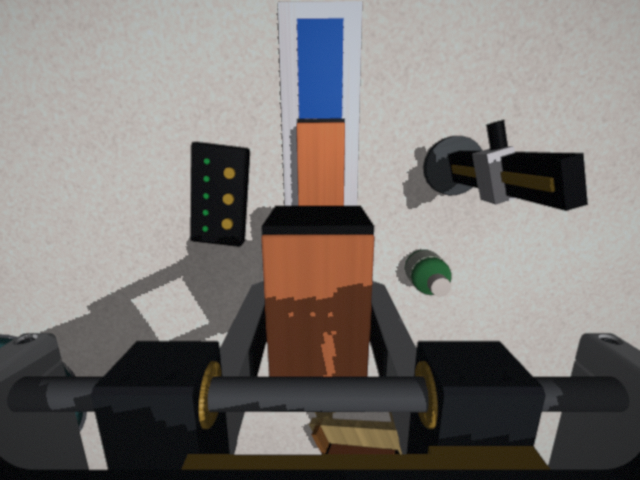

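The view from above the wall shows the blue patch at columns 297–344, rows 18–118, and the centre block in line with it (end edge at row 120). The held block lies square in the jaws, with its front top edge near row 233. The box, stand and bottle are all clear to the sides. Next I'll fit the edges from the depth data.

```bash
cat >> h.py <<'E'
def edges(Q,m,axis,other,lo,hi,step=.004,sides=(0,1),pc=(1,99)):
    """fit the min / max edge of coordinate `axis` in bins of `other` -> (value at bin middle, slope)"""
    out=[]
    b=np.arange(lo,hi,step)
    for s in sides:
        X=[];Y=[]
        for a in b:
            q=Q[m&(Q[...,other]>=a)&(Q[...,other]<a+step)][:,axis]
            if len(q)>8: X.append(a+step/2);Y.append(np.percentile(q,pc[s]))
        X=np.array(X);Y=np.array(Y);k=abs(Y-np.median(Y))<.004
        f=np.polyfit(X[k]-(lo+hi)/2,Y[k],1);out.append((round(f[1],4),round(f[0],4)))
    return out
E
python3 - <<'E'
from h import *
z=np.load("w2.npz",allow_pickle=True);p,d,c,o=z["p"],z["d"],z["c"].item(),z["o"].item()
Bd=R.from_euler('z',BYAW);W=cloud(d,c);Q=(W-BEDC)@Bd.as_matrix();H=hsv(p)
T=(W-o["tool_pos"])@rot(o["ee_rot"]).as_matrix()
wt=(abs(W[...,2]-.060)<.006)&(abs(Q[...,0])<.045)
print("px size at wall",np.nanmedian(d[wt])/332)
print("wall x edges",edges(Q,wt,0,1,.0,.045))
print("wall end y",edges(Q,wt&(Q[...,1]>.0),1,0,-.018,.02,sides=(1,)))
bp=(abs(W[...,2]-.01)<.005)&(abs(Q[...,0])<.08)
print("bed x edges",edges(Q,bp&(abs(Q[...,0])<.06),0,1,.06,.16), "bed end",edges(Q,bp&(Q[...,1]>.1),1,0,-.03,.03,sides=(1,)))
bl=bp&(H[...,0]>100)&(H[...,0]<130)&(H[...,1]>120)
print("blue x",edges(Q,bl,0,1,.07,.14),"y",edges(Q,bl,1,0,-.015,.02))
ht=(W[...,2]>.2)&(abs(T[...,1])<.06)&(T[...,0]>-.03)
zt=np.median(T[...,2][ht&(abs(T[...,1])<.02)&(T[...,0]>0)&(T[...,0]<.04)]);print("held top tool z",zt)
hm=ht&(abs(T[...,2]-zt)<.004)
print("held x front",edges(T,hm,0,1,-.02,.02,sides=(1,)),"held y",edges(T,hm,1,0,.0,.045), "tilt",np.polyfit(T[hm][:,0],T[hm][:,2],1)[0],np.polyfit(T[hm][:,1],T[hm][:,2],1)[0])
E
```

```text
px size at wall 0.0010585896
wall x edges [(np.float64(-0.0228), np.float64(-0.0003)), (np.float64(0.026), np.float64(-0.0048))]
wall end y [(np.float64(0.0487), np.float64(-0.0005))]
bed x edges [(np.float64(-0.0429), np.float64(-0.0048)), (np.float64(0.0451), np.float64(-0.0072))] bed end [(np.float64(0.1683), np.float64(0.001))]
blue x [(np.float64(-0.0223), np.float64(-0.0054)), (np.float64(0.025), np.float64(-0.001))] y [(np.float64(0.0544), np.float64(0.0076)), (np.float64(0.1511), np.float64(0.0047))]
held top tool z -0.10566496098795494Traceback (most recent call last):
  File "<stdin>", line 16, in <module>
  File "h.py", line 48, in edges
    f=np.polyfit(X[k]-(lo+hi)/2,Y[k],1);out.append((round(f[1],4),round(f[0],4)))
    raise TypeError("expected non-empty vector for x")
TypeError: expected non-empty vector for x
```

```bash
cat >> h.py <<'E'
BEDC=BEDC+R.from_euler('z',BYAW).apply([.0016,-.0009,0]);BYAW=np.radians(-12.05);BD=R.from_euler('z',BYAW)
def held(p,d,c,o):
    W=cloud(d,c);T=(W-o["tool_pos"])@rot(o["ee_rot"]).as_matrix()
    ht=(abs(T[...,1])<.06)&(T[...,0]>.0)&(T[...,0]<.07)&(abs(T[...,2]+.033)<.015)
    zt=np.median(T[...,2][ht&(abs(T[...,1])<.02)&(T[...,0]<.04)])
    hm=ht&(abs(T[...,2]-zt)<.004)
    print("held top z",zt.round(4),"x front",edges(T,hm,0,1,-.02,.02,sides=(1,)),"y",edges(T,hm,1,0,.0,.045),"tilt",np.polyfit(T[hm][:,0],T[hm][:,2],1)[0].round(3),np.polyfit(T[hm][:,1],T[hm][:,2],1)[0].round(3))
def bedplan(y,zc,ox,oz,x=0):
    """tcp so that block centre (tool coords ox,0,oz) is at bed (x,y,zc)"""
    RT=downR(BYAW+np.pi/2);plan(BEDC+BD.apply([x,y,zc])-RT.apply([ox,0,oz]),RT)
E
python3 - <<'E'
from h import *
z=np.load("w2.npz",allow_pickle=True);held(z["p"],z["d"],z["c"].item(),z["o"].item())
print(get_obs()["tool_pos"])
E
```

```text
held top z -0.031 x front [(np.float64(0.0491), np.float64(0.0016))] y [(np.float64(-0.0246), np.float64(0.0275)), (np.float64(0.0245), np.float64(-0.0322))] tilt -0.004 0.0
[0.51339948 0.17726419 0.24951648]
```

```bash
python3 - <<'E'
from h import *
bedplan(.104,.105,-.0003,-.0065)
bedplan(.104,.041,-.0003,-.0065)
E
```

```text
t [0.1647 0.0017 0.1509] a [-0.0007  0.0005 -0.0049] |d| 0.223 deg 0.3 rows 5.0
t [0.1648 0.0018 0.2149] a [-0.0007  0.0005 -0.0049] |d| 0.271 deg 0.3 rows 6.0
```

Request:
{"fn": "step_arm", "kwargs": {"steps": [{"jaw":0,"tx":0.05,"ty":0.002,"tz":0,"ax":0,"ay":0,"az":-0.005},{"jaw":0,"tx":0.1,"ty":0.002,"tz":0,"ax":0,"ay":0,"az":-0.005},{"jaw":0,"tx":0.145,"ty":0.002,"tz":0.01,"ax":0,"ay":0,"az":-0.005},{"jaw":0,"tx":0.165,"ty":0.002,"tz":0.04,"ax":0,"ay":0,"az":-0.005},{"jaw":0,"tx":0.165,"ty":0.002,"tz":0.08,"ax":0,"ay":0,"az":-0.005},{"jaw":0,"tx":0.165,"ty":0.002,"tz":0.12,"ax":0,"ay":0,"az":-0.005},{"jaw":0,"tx":0.165,"ty":0.002,"tz":0.151,"ax":0,"ay":0,"az":-0.005},{"jaw":0,"tx":0.165,"ty":0.002,"tz":0.151,"ax":0,"ay":0,"az":-0.005}]}}

```text
time: 5.7
tool_pos: [0.5467, 0.3343, 0.0915]
ee_rot: [-3.13, 0.009, 1.358]
wrist_force: [-0.9, -0.7, -7.6]
width: 0.0498
```

```bash
python3 - <<'E'
from h import *
c=camera_model("wrist");o=get_obs();p,d=snapshot("wrist")
held(p,d,c,o)
bedplan(.104,.105,-.0003,-.0065)
bedplan(.104,.041,-.0003,-.0065)
E
```

```text
held top z -0.0309 x front [(np.float64(0.0491), np.float64(0.0028))] y [(np.float64(-0.0245), np.float64(0.023)), (np.float64(0.0245), np.float64(-0.0304))] tilt -0.004 -0.0
t [ 0.0026  0.0009 -0.0031] a [-0.0063  0.0052 -0.0022] |d| 0.004 deg 0.5 rows 1.0
t [0.0029 0.0013 0.0609] a [-0.0063  0.0052 -0.0022] |d| 0.061 deg 0.5 rows 2.0
```

Request:
{"fn": "step_arm", "kwargs": {"steps": [{"jaw":0,"tx":0.003,"ty":0.001,"tz":0,"ax":-0.006,"ay":0.005,"az":-0.002},{"jaw":0,"tx":0.003,"ty":0.001,"tz":0.01,"ax":-0.006,"ay":0.005,"az":-0.002},{"jaw":0,"tx":0.003,"ty":0.001,"tz":0.025,"ax":-0.006,"ay":0.005,"az":-0.002},{"jaw":0,"tx":0.003,"ty":0.001,"tz":0.04,"ax":-0.006,"ay":0.005,"az":-0.002},{"jaw":0,"tx":0.003,"ty":0.001,"tz":0.053,"ax":-0.006,"ay":0.005,"az":-0.002},{"jaw":0,"tx":0.003,"ty":0.001,"tz":0.061,"ax":-0.006,"ay":0.005,"az":-0.002},{"jaw":0,"tx":0.003,"ty":0.001,"tz":0.061,"ax":-0.006,"ay":0.005,"az":-0.002}]}}

```text
time: 6.45
tool_pos: [0.5483, 0.3373, 0.0316]
ee_rot: [-3.137, 0.003, 1.36]
wrist_force: [-0.2, -1.1, -6.8]
width: 0.0501
```

```bash
python3 - <<'E'
from h import *
o=get_obs();print(o["wrist_force"],abs(o["qvel"]).max())
bedplan(.104,.035,-.0003,-.006)
E
```

```text
[-0.21362562 -1.09653228 -6.81754269] 0.0332775421910976
t [0.0009 0.0017 0.0026] a [-0.0041  0.0032 -0.0001] |d| 0.003 deg 0.3 rows 1.0
```

Request:
{"fn": "step_arm", "kwargs": {"steps": [{"jaw":0,"tx":0.001,"ty":0.002,"tz":0,"ax":-0.004,"ay":0.003,"az":0},{"jaw":0,"tx":0.001,"ty":0.002,"tz":0.0,"ax":-0.004,"ay":0.003,"az":0},{"jaw":0,"tx":0.001,"ty":0.002,"tz":0.001,"ax":-0.004,"ay":0.003,"az":0},{"jaw":0,"tx":0.001,"ty":0.002,"tz":0.0015,"ax":-0.004,"ay":0.003,"az":0}]}}

```text
time: 6.85
tool_pos: [0.5509, 0.338, 0.0307]
ee_rot: [3.141, -0.001, 1.36]
wrist_force: [0.5, 0.2, -6.3]
width: 0.0498
```

```bash
python3 - <<'E'
from h import *
o=get_obs();print(o["wrist_force"],abs(o["qvel"]).max())
bedplan(.104,.035,-.0003,-.006)
E
```

```text
[ 0.46110335  0.16303537 -6.33002298] 0.008163016251721871
t [-0.0004 -0.0007  0.0017] a [ 0.0009 -0.0005 -0.0001] |d| 0.002 deg 0.1 rows 1.0
```

Request:
{"fn": "step_arm", "kwargs": {"steps": [{"jaw":0,"tx":0,"ty":-0.0005,"tz":0.001,"ax":0.001,"ay":0,"az":0},{"jaw":0,"tx":0,"ty":-0.0005,"tz":0.0015,"ax":0.001,"ay":0,"az":0},{"jaw":0,"tx":0,"ty":-0.0005,"tz":0.002,"ax":0.001,"ay":0,"az":0},{"jaw":0,"tx":0,"ty":-0.0005,"tz":0.002,"ax":0.001,"ay":0,"az":0}]}}

```text
time: 7.25
tool_pos: [0.5508, 0.3381, 0.0303]
ee_rot: [3.141, -0.001, 1.36]
wrist_force: [-1.7, -1.6, 1.4]
width: 0.0496
```

```bash
python3 - <<'E'
from h import *
c=camera_model("wrist");o=get_obs();p,d=snapshot("wrist");held(p,d,c,o)
bedplan(.104,.035,-.0003,-.006)
E
```

```text
held top z -0.0309 x front [(np.float64(0.0491), np.float64(0.0013))] y [(np.float64(-0.0246), np.float64(0.0264)), (np.float64(0.0245), np.float64(-0.0321))] tilt -0.001 0.0
t [-0.0005 -0.0006  0.0013] a [ 0.0011 -0.001  -0.0001] |d| 0.001 deg 0.1 rows 1.0
```

Request:
{"fn": "step_arm", "kwargs": {"steps": [{"jaw":0,"tx":0,"ty":0,"tz":0.0005,"ax":0,"ay":0,"az":0},{"jaw":0.65,"tx":0,"ty":0,"tz":0,"ax":0,"ay":0,"az":0},{"jaw":0.65,"tx":0,"ty":0,"tz":0,"ax":0,"ay":0,"az":0},{"jaw":0.65,"tx":0,"ty":0,"tz":0,"ax":0,"ay":0,"az":0}]}}

```text
time: 7.7
tool_pos: [0.5515, 0.3386, 0.0308]
ee_rot: [3.139, -0.003, 1.36]
wrist_force: [0.3, -0.0, 0.4]
width: 0.0611
```

Request:
{"fn": "step_arm", "kwargs": {"steps": [{"jaw":0.65,"tx":0,"ty":0,"tz":-0.01,"ax":0,"ay":0,"az":0},{"jaw":0.75,"tx":0,"ty":0,"tz":-0.05,"ax":0,"ay":0,"az":0},{"jaw":0.75,"tx":0,"ty":0,"tz":-0.1,"ax":0,"ay":0,"az":0},{"jaw":0.75,"tx":-0.03,"ty":0,"tz":-0.14,"ax":0,"ay":0,"az":0},{"jaw":0.75,"tx":-0.07,"ty":0,"tz":-0.17,"ax":0,"ay":0,"az":0},{"jaw":0.75,"tx":-0.12,"ty":0,"tz":-0.18,"ax":0,"ay":0,"az":0},{"jaw":0.75,"tx":-0.16,"ty":0,"tz":-0.18,"ax":0,"ay":0,"az":0},{"jaw":0.75,"tx":-0.16,"ty":0,"tz":-0.18,"ax":0,"ay":0,"az":0}]}}

```text
time: 8.5
tool_pos: [0.5175, 0.1781, 0.2129]
ee_rot: [3.135, -0.003, 1.355]
wrist_force: [0.0, 0.4, 0.0]
width: 0.0707
```

```bash
cat >> h.py <<'E'
def wallview(name,zt,ranges):
    c=camera_model("wrist");o=get_obs();p,d=snapshot("wrist");cv2.imwrite(f"pics/{name}.png",p[:,:,::-1])
    W=cloud(d,c);Q=(W-BEDC)@BD.as_matrix()
    m=(abs(W[...,2]-zt)<.006)&(abs(Q[...,0])<.045)
    print("v",abs(o["qvel"]).max().round(3),"time",o["time"],"z",np.nanmedian(W[...,2][m&(Q[...,1]<.15)]).round(4))
    for a,b in ranges:
        mm=m&(Q[...,1]>a)&(Q[...,1]<b)
        e=edges(Q,mm,0,1,a+.012,b-.012);f=edges(Q,mm,1,0,-.018,.018)
        print((a,b),"x edges",[tuple(map(float,t)) for t in e],"y edges",[tuple(map(float,t)) for t in f])
E
python3 - <<'E'
from h import *
wallview("w3",.06,[(-.052,.052),(.052,.17)])
E
```

```text
v 0.057 time 8.5 z 0.06
(-0.052, 0.052) x edges [(-0.0243, -0.0027), (0.0246, 0.0038)] y edges [(-0.0486, -0.0057), (0.049, -0.0)]
(0.052, 0.17) x edges [(-0.024, -0.0004), (0.0248, -0.0005)] y edges [(0.0551, 0.0294), (0.1406, -0.003)]
```

View pics/w3.png

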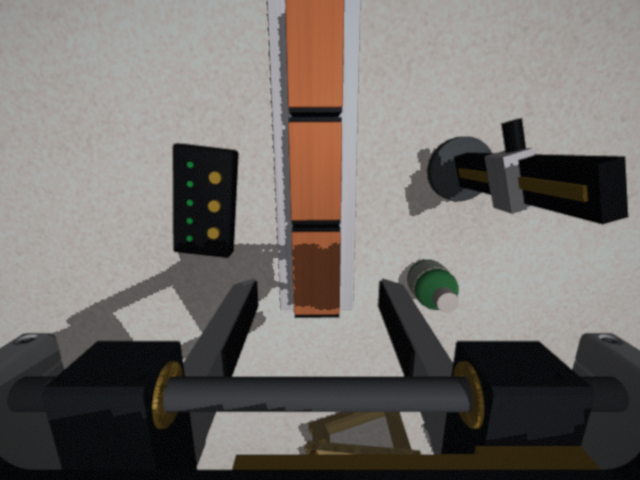

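The picture shows an unbroken bottom course. The new block (columns 287–342, rows 0–108) lines up with the others, and its joint matches the existing one. The box, stand and bottle haven't moved. Now I'll fetch the middle block.

```bash
python3 - <<'E'
from h import *
plan(np.array([.40,-.05,.27]),downR(.6))
o=get_obs()
E
```

```text
t [-0.2497 -0.0659 -0.0592] a [ 0.0034 -0.0058  0.757 ] |d| 0.265 deg 43.4 rows 6.0
```

Request:
{"fn": "step_arm", "kwargs": {"steps": [{"jaw":0.75,"tx":-0.25,"ty":-0.066,"tz":-0.06,"ax":0.003,"ay":-0.006,"az":0.757},{"jaw":0.75,"tx":-0.25,"ty":-0.066,"tz":-0.06,"ax":0.003,"ay":-0.006,"az":0.757},{"jaw":0.75,"tx":-0.25,"ty":-0.066,"tz":-0.06,"ax":0.003,"ay":-0.006,"az":0.757},{"jaw":0.75,"tx":-0.25,"ty":-0.066,"tz":-0.06,"ax":0.003,"ay":-0.006,"az":0.757},{"jaw":0.75,"tx":-0.25,"ty":-0.066,"tz":-0.06,"ax":0.003,"ay":-0.006,"az":0.757},{"jaw":0.75,"tx":-0.25,"ty":-0.066,"tz":-0.06,"ax":0.003,"ay":-0.006,"az":0.757}]}}

```text
time: 9.15
tool_pos: [0.3994, -0.0522, 0.2729]
ee_rot: [3.138, -0.002, 0.595]
wrist_force: [-0.4, -0.2, 0.0]
width: 0.0708
```

```bash
python3 - <<'E'
from h import *
plan(rk(.0147,-.006,.09),RR)
E
```

```text
t [-0.0401  0.2048  0.0958] a [-0.087   0.4273  0.4073] |d| 0.23 deg 34.2 rows 5.0
```

Request:
{"fn": "step_arm", "kwargs": {"steps": [{"jaw":0.75,"tx":-0.04,"ty":0.205,"tz":0.096,"ax":-0.087,"ay":0.427,"az":0.407},{"jaw":0.75,"tx":-0.04,"ty":0.205,"tz":0.096,"ax":-0.087,"ay":0.427,"az":0.407},{"jaw":0.75,"tx":-0.04,"ty":0.205,"tz":0.096,"ax":-0.087,"ay":0.427,"az":0.407},{"jaw":0.75,"tx":-0.04,"ty":0.205,"tz":0.096,"ax":-0.087,"ay":0.427,"az":0.407},{"jaw":0.75,"tx":-0.04,"ty":0.205,"tz":0.096,"ax":-0.087,"ay":0.427,"az":0.407},{"jaw":0.75,"tx":-0.04,"ty":0.205,"tz":0.096,"ax":-0.087,"ay":0.427,"az":0.407},{"jaw":0.75,"tx":-0.04,"ty":0.205,"tz":0.096,"ax":-0.087,"ay":0.427,"az":0.407},{"jaw":0.75,"tx":-0.04,"ty":0.205,"tz":0.096,"ax":-0.087,"ay":0.427,"az":0.407}]}}

```text
time: 9.95
tool_pos: [0.4825, -0.2436, 0.1791]
ee_rot: [3.14, -0.437, 0.185]
wrist_force: [-0.2, 0.0, -0.8]
width: 0.0708
```

```bash
python3 - <<'E'
from h import *
rackmeas()
plan(rk(.0147,-.006,-.0055),RR)
E
```

```text
h0 0.016 t 9.95 v 0.015700706500072614
slope [-0.0345  0.0639] y [-0.03    0.0187] mid [ 0.0147 -0.0056] centre in tool [-0.0018  0.0003  0.0885]
slope [-0.0339  0.0638] y [0.0604 0.1094] mid [0.0149 0.0849] centre in tool [-0.0013 -0.0902  0.0885]
t [-0.002   0.0007  0.0963] a [ 0.0006 -0.0012  0.0035] |d| 0.096 deg 0.2 rows 2.0
```

Request:
{"fn": "step_arm", "kwargs": {"steps": [{"jaw":0.75,"tx":-0.002,"ty":0.0005,"tz":0.035,"ax":0,"ay":-0.001,"az":0.0035},{"jaw":0.75,"tx":-0.002,"ty":0.0005,"tz":0.065,"ax":0,"ay":-0.001,"az":0.0035},{"jaw":0.75,"tx":-0.002,"ty":0.0005,"tz":0.085,"ax":0,"ay":-0.001,"az":0.0035},{"jaw":0.75,"tx":-0.002,"ty":0.0005,"tz":0.096,"ax":0,"ay":-0.001,"az":0.0035},{"jaw":0.75,"tx":-0.002,"ty":0.0005,"tz":0.096,"ax":0,"ay":-0.001,"az":0.0035},{"jaw":0.75,"tx":-0.002,"ty":0.0005,"tz":0.096,"ax":0,"ay":-0.001,"az":0.0035}]}}

```text
time: 10.6
tool_pos: [0.5216, -0.2369, 0.093]
ee_rot: [3.139, -0.438, 0.183]
wrist_force: [0.1, -0.3, 1.0]
width: 0.0705
```

```bash
python3 - <<'E'
from h import *
plan(rk(.0147,-.0057,-.0055),RR)
E
```

```text
t [-0.0012 -0.0001  0.0013] a [ 0.0015 -0.0017  0.0016] |d| 0.002 deg 0.2 rows 1.0
```

Request:
{"fn": "step_arm", "kwargs": {"steps": [{"jaw":0,"tx":0,"ty":0,"tz":0,"ax":0,"ay":0,"az":0},{"jaw":0,"tx":0,"ty":0,"tz":0,"ax":0,"ay":0,"az":0},{"jaw":0,"tx":0,"ty":0,"tz":0,"ax":0,"ay":0,"az":0},{"jaw":0,"tx":0,"ty":0,"tz":0,"ax":0,"ay":0,"az":0},{"jaw":0,"tx":0,"ty":0,"tz":0,"ax":0,"ay":0,"az":0}]}}

```text
time: 11.1
tool_pos: [0.5216, -0.2367, 0.0941]
ee_rot: [3.14, -0.439, 0.183]
wrist_force: [-3.5, 1.7, 6.2]
width: 0.05
```

Request:
{"fn": "step_arm", "kwargs": {"steps": [{"jaw":0,"tx":0,"ty":0,"tz":-0.01,"ax":0,"ay":0,"az":0},{"jaw":0,"tx":0,"ty":0,"tz":-0.04,"ax":0,"ay":0,"az":0},{"jaw":0,"tx":0,"ty":0,"tz":-0.08,"ax":0,"ay":0,"az":0},{"jaw":0,"tx":0,"ty":0,"tz":-0.12,"ax":0,"ay":0,"az":0},{"jaw":0,"tx":-0.035,"ty":-0.009,"tz":-0.165,"ax":0,"ay":0,"az":0},{"jaw":0,"tx":-0.068,"ty":-0.018,"tz":-0.207,"ax":0,"ay":0,"az":0},{"jaw":0,"tx":-0.068,"ty":-0.018,"tz":-0.207,"ax":0,"ay":0,"az":0}]}}

```text
time: 11.8
tool_pos: [0.3677, -0.2467, 0.2531]
ee_rot: [3.137, -0.435, 0.181]
wrist_force: [1.1, -0.4, -7.0]
width: 0.0498
```

```bash
python3 - <<'E'
from h import *
plan(np.array([.40,-.03,.27]),downR(.7))
E
```

```text
t [ 0.0713 -0.2074  0.0136] a [ 0.117  -0.4243 -0.5118] |d| 0.22 deg 38.7 rows 5.0
```

Request:
{"fn": "step_arm", "kwargs": {"steps": [{"jaw":0,"tx":0.071,"ty":-0.207,"tz":0.014,"ax":0.117,"ay":-0.424,"az":-0.512},{"jaw":0,"tx":0.071,"ty":-0.207,"tz":0.014,"ax":0.117,"ay":-0.424,"az":-0.512},{"jaw":0,"tx":0.071,"ty":-0.207,"tz":0.014,"ax":0.117,"ay":-0.424,"az":-0.512},{"jaw":0,"tx":0.071,"ty":-0.207,"tz":0.014,"ax":0.117,"ay":-0.424,"az":-0.512},{"jaw":0,"tx":0.071,"ty":-0.207,"tz":0.014,"ax":0.117,"ay":-0.424,"az":-0.512},{"jaw":0,"tx":0.071,"ty":-0.207,"tz":0.014,"ax":0.117,"ay":-0.424,"az":-0.512}]}}

```text
time: 12.4
tool_pos: [0.4007, -0.0264, 0.2672]
ee_rot: [-3.137, 0.001, 0.709]
wrist_force: [-0.2, -0.1, -6.5]
width: 0.0503
```

```bash
python3 - <<'E'
from h import *
bedplan(.052,.22,-.0003,-.006)
E
```

```text
t [ 0.3093 -0.1473  0.0534] a [-0.0046  0.     -0.6511] |d| 0.347 deg 37.3 rows 7.0
```

Request:
{"fn": "step_arm", "kwargs": {"steps": [{"jaw":0,"tx":0.309,"ty":-0.147,"tz":0.053,"ax":-0.005,"ay":0,"az":-0.651},{"jaw":0,"tx":0.309,"ty":-0.147,"tz":0.053,"ax":-0.005,"ay":0,"az":-0.651},{"jaw":0,"tx":0.309,"ty":-0.147,"tz":0.053,"ax":-0.005,"ay":0,"az":-0.651},{"jaw":0,"tx":0.309,"ty":-0.147,"tz":0.053,"ax":-0.005,"ay":0,"az":-0.651},{"jaw":0,"tx":0.309,"ty":-0.147,"tz":0.053,"ax":-0.005,"ay":0,"az":-0.651},{"jaw":0,"tx":0.309,"ty":-0.147,"tz":0.053,"ax":-0.005,"ay":0,"az":-0.651},{"jaw":0,"tx":0.309,"ty":-0.147,"tz":0.053,"ax":-0.005,"ay":0,"az":-0.651},{"jaw":0,"tx":0.309,"ty":-0.147,"tz":0.053,"ax":-0.005,"ay":0,"az":-0.651}]}}

```text
time: 13.2
tool_pos: [0.5396, 0.2903, 0.2066]
ee_rot: [-3.133, 0.002, 1.364]
wrist_force: [-1.1, -1.1, -7.9]
width: 0.0501
```

```bash
python3 - <<'E'
from h import *
c=camera_model("wrist");o=get_obs();p,d=snapshot("wrist");held(p,d,c,o);print(abs(o["qvel"]).max())
W=cloud(d,c);Q=(W-BEDC)@BD.as_matrix()
m=(abs(W[...,2]-.06)<.006)&(abs(Q[...,0])<.045)&(Q[...,1]>.115)
print("low block",edges(Q,m,0,1,.118,.15),"end",edges(Q,m,1,0,-.018,.018,sides=(1,)))
E
```

```text
held top z -0.0304 x front [(np.float64(0.0471), np.float64(0.0018))] y [(np.float64(-0.0245), np.float64(0.0313)), (np.float64(0.0245), np.float64(-0.03))] tilt -0.01 0.0
0.09915843859938786
low block [(np.float64(-0.0239), np.float64(-0.0181)), (np.float64(0.0249), np.float64(-0.0105))] end [(np.float64(0.1542), np.float64(0.0032))]
```

```bash
python3 - <<'E'
from h import *
bedplan(.052,.11,-.0024,-.0055)
bedplan(.052,.088,-.0024,-.0055)
E
```

```text
t [0.0023 0.0012 0.1036] a [-0.0075  0.0052  0.0013] |d| 0.104 deg 0.5 rows 3.0
t [0.0024 0.0014 0.1256] a [-0.0075  0.0052  0.0013] |d| 0.126 deg 0.5 rows 3.0
```

Request:
{"fn": "step_arm", "kwargs": {"steps": [{"jaw":0,"tx":0.002,"ty":0.001,"tz":0.035,"ax":-0.007,"ay":0.005,"az":0.001},{"jaw":0,"tx":0.002,"ty":0.001,"tz":0.07,"ax":-0.007,"ay":0.005,"az":0.001},{"jaw":0,"tx":0.002,"ty":0.001,"tz":0.095,"ax":-0.007,"ay":0.005,"az":0.001},{"jaw":0,"tx":0.002,"ty":0.001,"tz":0.112,"ax":-0.007,"ay":0.005,"az":0.001},{"jaw":0,"tx":0.002,"ty":0.001,"tz":0.12,"ax":-0.007,"ay":0.005,"az":0.001},{"jaw":0,"tx":0.002,"ty":0.001,"tz":0.12,"ax":-0.007,"ay":0.005,"az":0.001},{"jaw":0,"tx":0.002,"ty":0.001,"tz":0.12,"ax":-0.007,"ay":0.005,"az":0.001},{"jaw":0,"tx":0.002,"ty":0.001,"tz":0.12,"ax":-0.007,"ay":0.005,"az":0.001}]}}

```text
time: 14.05
tool_pos: [0.5406, 0.2887, 0.0902]
ee_rot: [3.139, -0.002, 1.36]
wrist_force: [0.9, -0.1, -5.9]
width: 0.0496
```

```bash
python3 - <<'E'
from h import *
c=camera_model("wrist");o=get_obs();p,d=snapshot("wrist");held(p,d,c,o);print(abs(o["qvel"]).max())
W=cloud(d,c);Q=(W-BEDC)@BD.as_matrix()
m=(abs(W[...,2]-.06)<.006)&(abs(Q[...,0])<.045)&(Q[...,1]>.115)
print("low block",edges(Q,m,0,1,.118,.15),"end",edges(Q,m,1,0,-.018,.018,sides=(1,)))
bedplan(.052,.085,-.0024,-.0055)
E
```

```text
held top z -0.0304 x front [(np.float64(0.0471), np.float64(0.0007))] y [(np.float64(-0.0245), np.float64(0.0272)), (np.float64(0.0245), np.float64(-0.0307))] tilt -0.009 -0.0
0.005034937627222432
low block [(np.float64(-0.0238), np.float64(-0.005)), (np.float64(0.0249), np.float64(0.0018))] end [(np.float64(0.1543), np.float64(0.0018))]
t [-0.     -0.0008  0.0106] a [ 0.0024 -0.0018 -0.0001] |d| 0.011 deg 0.2 rows 1.0
```

Request:
{"fn": "step_arm", "kwargs": {"steps": [{"jaw":0,"tx":0,"ty":-0.0005,"tz":0.004,"ax":0.002,"ay":-0.002,"az":0},{"jaw":0,"tx":0,"ty":-0.0005,"tz":0.007,"ax":0.002,"ay":-0.002,"az":0},{"jaw":0,"tx":0,"ty":-0.0005,"tz":0.0085,"ax":0.002,"ay":-0.002,"az":0},{"jaw":0,"tx":0,"ty":-0.0005,"tz":0.0095,"ax":0.002,"ay":-0.002,"az":0},{"jaw":0,"tx":0,"ty":-0.0005,"tz":0.0095,"ax":0.002,"ay":-0.002,"az":0}]}}

```text
time: 14.6
tool_pos: [0.5399, 0.2891, 0.0814]
ee_rot: [3.141, 0.0, 1.361]
wrist_force: [-2.1, 0.1, -2.2]
width: 0.0497
```

```bash
python3 - <<'E'
from h import *
o=get_obs();print(o["wrist_force"],abs(o["qvel"]).max())
bedplan(.052,.085,-.0024,-.0055)
E
```

```text
[-2.08824815  0.08506987 -2.16574233] 0.0026252367823032187
t [-0.0001 -0.0002  0.0019] a [0.0006 0.0001 0.    ] |d| 0.002 deg 0.0 rows 1.0
```

Request:
{"fn": "step_arm", "kwargs": {"steps": [{"jaw":0,"tx":0,"ty":0,"tz":0.0005,"ax":0,"ay":0,"az":0},{"jaw":0,"tx":0,"ty":0,"tz":0.001,"ax":0,"ay":0,"az":0},{"jaw":0,"tx":0,"ty":0,"tz":0.001,"ax":0,"ay":0,"az":0}]}}

```text
time: 14.9
tool_pos: [0.5399, 0.2891, 0.0813]
ee_rot: [3.141, -0.0, 1.361]
wrist_force: [-3.3, -0.8, 1.1]
width: 0.0498
```

Request:
{"fn": "step_arm", "kwargs": {"steps": [{"jaw":0,"tx":0,"ty":0,"tz":0.0005,"ax":0,"ay":0,"az":0},{"jaw":0.65,"tx":0,"ty":0,"tz":0,"ax":0,"ay":0,"az":0},{"jaw":0.65,"tx":0,"ty":0,"tz":0,"ax":0,"ay":0,"az":0},{"jaw":0.65,"tx":0,"ty":0,"tz":0,"ax":0,"ay":0,"az":0},{"jaw":0.65,"tx":0,"ty":0,"tz":-0.01,"ax":0,"ay":0,"az":0},{"jaw":0.75,"tx":0,"ty":0,"tz":-0.05,"ax":0,"ay":0,"az":0},{"jaw":0.75,"tx":0,"ty":0,"tz":-0.1,"ax":0,"ay":0,"az":0},{"jaw":0.75,"tx":-0.03,"ty":0,"tz":-0.14,"ax":0,"ay":0,"az":0}]}}

```text
time: 15.7
tool_pos: [0.5341, 0.2619, 0.2245]
ee_rot: [3.138, -0.003, 1.364]
wrist_force: [1.0, 0.3, 1.2]
width: 0.0706
```

Request:
{"fn": "step_arm", "kwargs": {"steps": [{"jaw":0.75,"tx":-0.05,"ty":0,"tz":-0.03,"ax":0,"ay":0,"az":0},{"jaw":0.75,"tx":-0.08,"ty":0,"tz":-0.05,"ax":0,"ay":0,"az":0},{"jaw":0.75,"tx":-0.08,"ty":0,"tz":-0.05,"ax":0,"ay":0,"az":0},{"jaw":0.75,"tx":-0.08,"ty":0,"tz":-0.05,"ax":0,"ay":0,"az":0}]}}

```text
time: 16.1
tool_pos: [0.518, 0.1833, 0.2759]
ee_rot: [3.135, -0.005, 1.363]
wrist_force: [0.9, 0.2, -0.8]
width: 0.0701
```

```bash
python3 - <<'E'
from h import *
wallview("w4",.11,[(-.01,.115)])
wallview("w4",.06,[(.104,.17)])
plan(np.array([.40,-.05,.27]),downR(.6))
E
```

```text
v 0.042 time 16.1 z 0.11
(-0.01, 0.115) x edges [(-0.0243, 0.0037), (0.0244, -0.0024)] y edges [(0.0041, 0.0024), (0.1012, -0.0105)]
v 0.029 time 16.15 z 0.06
(0.104, 0.17) x edges [(-0.024, 0.018), (0.0247, 0.01)] y edges [(0.1144, 0.0067), (0.1539, -0.0259)]
t [-0.2532 -0.0668  0.0022] a [ 4.000e-04 -3.400e-03  7.648e-01] |d| 0.262 deg 43.8 rows 6.0
```

Request:
{"fn": "step_arm", "kwargs": {"steps": [{"jaw":0.75,"tx":-0.253,"ty":-0.067,"tz":0,"ax":0,"ay":-0.003,"az":0.765},{"jaw":0.75,"tx":-0.253,"ty":-0.067,"tz":0,"ax":0,"ay":-0.003,"az":0.765},{"jaw":0.75,"tx":-0.253,"ty":-0.067,"tz":0,"ax":0,"ay":-0.003,"az":0.765},{"jaw":0.75,"tx":-0.253,"ty":-0.067,"tz":0,"ax":0,"ay":-0.003,"az":0.765},{"jaw":0.75,"tx":-0.253,"ty":-0.067,"tz":0,"ax":0,"ay":-0.003,"az":0.765},{"jaw":0.75,"tx":-0.253,"ty":-0.067,"tz":0,"ax":0,"ay":-0.003,"az":0.765}]}}

```text
time: 16.8
tool_pos: [0.3983, -0.052, 0.2708]
ee_rot: [-3.141, 0.002, 0.594]
wrist_force: [-0.1, 0.8, 0.8]
width: 0.0705
```

```bash
python3 - <<'E'
from h import *
plan(rk(.0147,.085,.09),RR)
E
```

```text
t [-0.0022  0.1228  0.0929] a [-0.0906  0.4326  0.4058] |d| 0.154 deg 34.4 rows 5.0
```

Request:
{"fn": "step_arm", "kwargs": {"steps": [{"jaw":0.75,"tx":-0.002,"ty":0.123,"tz":0.093,"ax":-0.091,"ay":0.433,"az":0.406},{"jaw":0.75,"tx":-0.002,"ty":0.123,"tz":0.093,"ax":-0.091,"ay":0.433,"az":0.406},{"jaw":0.75,"tx":-0.002,"ty":0.123,"tz":0.093,"ax":-0.091,"ay":0.433,"az":0.406},{"jaw":0.75,"tx":-0.002,"ty":0.123,"tz":0.093,"ax":-0.091,"ay":0.433,"az":0.406},{"jaw":0.75,"tx":-0.002,"ty":0.123,"tz":0.093,"ax":-0.091,"ay":0.433,"az":0.406},{"jaw":0.75,"tx":-0.002,"ty":0.123,"tz":0.093,"ax":-0.091,"ay":0.433,"az":0.406},{"jaw":0.75,"tx":-0.002,"ty":0.123,"tz":0.093,"ax":-0.091,"ay":0.433,"az":0.406},{"jaw":0.75,"tx":-0.002,"ty":0.123,"tz":0.093,"ax":-0.091,"ay":0.433,"az":0.406}]}}

```text
time: 17.6
tool_pos: [0.4668, -0.1545, 0.1798]
ee_rot: [3.138, -0.438, 0.186]
wrist_force: [0.8, -0.3, 0.3]
width: 0.0707
```

```bash
python3 - <<'E'
from h import *
rackmeas()
plan(rk(.0147,.085,-.0055),RR)
E
```

```text
h0 0.016 t 17.6 v 0.010898638110144318
slope [-0.0345  0.0635] y [0.061  0.1097] mid [0.0145 0.0853] centre in tool [-0.003  -0.0003  0.089 ]
t [-0.0025  0.0001  0.0963] a [ 0.0011 -0.002   0.0038] |d| 0.096 deg 0.3 rows 2.0
```

Request:
{"fn": "step_arm", "kwargs": {"steps": [{"jaw":0.75,"tx":-0.003,"ty":0,"tz":0.035,"ax":0.001,"ay":-0.002,"az":0.004},{"jaw":0.75,"tx":-0.003,"ty":0,"tz":0.065,"ax":0.001,"ay":-0.002,"az":0.004},{"jaw":0.75,"tx":-0.0035,"ty":0,"tz":0.085,"ax":0.001,"ay":-0.002,"az":0.004},{"jaw":0.75,"tx":-0.0035,"ty":0,"tz":0.097,"ax":0.001,"ay":-0.002,"az":0.004},{"jaw":0.75,"tx":-0.0035,"ty":0,"tz":0.097,"ax":0.001,"ay":-0.002,"az":0.004},{"jaw":0.75,"tx":-0.0035,"ty":0,"tz":0.097,"ax":0.001,"ay":-0.002,"az":0.004}]}}

```text
time: 18.25
tool_pos: [0.5047, -0.1478, 0.0913]
ee_rot: [3.14, -0.437, 0.183]
wrist_force: [-0.5, 0.8, 0.2]
width: 0.0711
```

```bash
python3 - <<'E'
from h import *
plan(rk(.0145,.0851,-.0055),RR)
E
```

```text
t [-0.0003 -0.0002  0.0001] a [ 0.0006 -0.001   0.0011] |d| 0.0 deg 0.1 rows 1.0
```

Request:
{"fn": "step_arm", "kwargs": {"steps": [{"jaw":0,"tx":0,"ty":0,"tz":0,"ax":0,"ay":0,"az":0},{"jaw":0,"tx":0,"ty":0,"tz":0,"ax":0,"ay":0,"az":0},{"jaw":0,"tx":0,"ty":0,"tz":0,"ax":0,"ay":0,"az":0},{"jaw":0,"tx":0,"ty":0,"tz":0,"ax":0,"ay":0,"az":0},{"jaw":0,"tx":0,"ty":0,"tz":0,"ax":0,"ay":0,"az":0}]}}

```text
time: 18.75
tool_pos: [0.5048, -0.1474, 0.0924]
ee_rot: [3.141, -0.438, 0.183]
wrist_force: [-3.6, 2.6, 5.6]
width: 0.0498
```

Request:
{"fn": "step_arm", "kwargs": {"steps": [{"jaw":0,"tx":0,"ty":0,"tz":-0.01,"ax":0,"ay":0,"az":0},{"jaw":0,"tx":0,"ty":0,"tz":-0.04,"ax":0,"ay":0,"az":0},{"jaw":0,"tx":0,"ty":0,"tz":-0.08,"ax":0,"ay":0,"az":0},{"jaw":0,"tx":0,"ty":0,"tz":-0.12,"ax":0,"ay":0,"az":0},{"jaw":0,"tx":-0.035,"ty":-0.009,"tz":-0.165,"ax":0,"ay":0,"az":0},{"jaw":0,"tx":-0.068,"ty":-0.018,"tz":-0.207,"ax":0,"ay":0,"az":0},{"jaw":0,"tx":-0.068,"ty":-0.018,"tz":-0.207,"ax":0,"ay":0,"az":0}]}}

```text
time: 19.45
tool_pos: [0.3513, -0.1575, 0.2517]
ee_rot: [3.138, -0.436, 0.181]
wrist_force: [0.2, -1.0, -6.4]
width: 0.0495
```

```bash
python3 - <<'E'
from h import *
plan(np.array([.42,0,.27]),downR(.7))
E
```

```text
t [ 0.0946 -0.1427  0.0234] a [ 0.1167 -0.4247 -0.5119] |d| 0.173 deg 38.7 rows 5.0
```

Request:
{"fn": "step_arm", "kwargs": {"steps": [{"jaw":0,"tx":0.095,"ty":-0.143,"tz":0.023,"ax":0.117,"ay":-0.425,"az":-0.512},{"jaw":0,"tx":0.095,"ty":-0.143,"tz":0.023,"ax":0.117,"ay":-0.425,"az":-0.512},{"jaw":0,"tx":0.095,"ty":-0.143,"tz":0.023,"ax":0.117,"ay":-0.425,"az":-0.512},{"jaw":0,"tx":0.095,"ty":-0.143,"tz":0.023,"ax":0.117,"ay":-0.425,"az":-0.512},{"jaw":0,"tx":0.095,"ty":-0.143,"tz":0.023,"ax":0.117,"ay":-0.425,"az":-0.512},{"jaw":0,"tx":0.095,"ty":-0.143,"tz":0.023,"ax":0.117,"ay":-0.425,"az":-0.512}]}}

```text
time: 20.05
tool_pos: [0.4213, 0.0026, 0.2673]
ee_rot: [-3.137, 0.005, 0.707]
wrist_force: [-0.0, -0.1, -6.3]
width: 0.0498
```

```bash
python3 - <<'E'
from h import *
bedplan(-.056,.20,-.0003,-.006)
E
```

```text
t [ 0.189  -0.0736  0.0727] a [-0.0061  0.003  -0.6539] |d| 0.215 deg 37.5 rows 5.0
```

Request:
{"fn": "step_arm", "kwargs": {"steps": [{"jaw":0,"tx":0.189,"ty":-0.074,"tz":0.03,"ax":-0.006,"ay":0.003,"az":-0.654},{"jaw":0,"tx":0.189,"ty":-0.074,"tz":0.03,"ax":-0.006,"ay":0.003,"az":-0.654},{"jaw":0,"tx":0.189,"ty":-0.074,"tz":0.05,"ax":-0.006,"ay":0.003,"az":-0.654},{"jaw":0,"tx":0.189,"ty":-0.074,"tz":0.073,"ax":-0.006,"ay":0.003,"az":-0.654},{"jaw":0,"tx":0.189,"ty":-0.074,"tz":0.073,"ax":-0.006,"ay":0.003,"az":-0.654},{"jaw":0,"tx":0.189,"ty":-0.074,"tz":0.073,"ax":-0.006,"ay":0.003,"az":-0.654},{"jaw":0,"tx":0.189,"ty":-0.074,"tz":0.073,"ax":-0.006,"ay":0.003,"az":-0.654},{"jaw":0,"tx":0.189,"ty":-0.074,"tz":0.073,"ax":-0.006,"ay":0.003,"az":-0.654}]}}

```text
time: 20.85
tool_pos: [0.5167, 0.1801, 0.1944]
ee_rot: [3.14, -0.0, 1.357]
wrist_force: [0.4, 0.3, -7.0]
width: 0.0498
```

```bash
python3 - <<'E'
from h import *
c=camera_model("wrist");o=get_obs();p,d=snapshot("wrist");held(p,d,c,o)
wallview("w5",.11,[(-.01,.115)])
bedplan(-.0517,.092,-.0005,-.006)
E
```

```text
held top z -0.0317 x front [(np.float64(0.048), np.float64(0.0022))] y [(np.float64(-0.0245), np.float64(0.0234)), (np.float64(0.0245), np.float64(-0.032))] tilt -0.011 0.001
v 0.009 time 20.9 z 0.11
(-0.01, 0.115) x edges [(-0.0242, 0.0036), (0.0245, -0.0025)] y edges [(0.0038, -0.0017), (0.1014, 0.0014)]
t [ 0.0053 -0.0006  0.1092] a [ 0.0023 -0.001  -0.0027] |d| 0.109 deg 0.2 rows 3.0
```

```bash
python3 - <<'E'
from h import *
bedplan(-.0516,.100,-.0015,-.0067)
bedplan(-.0516,.088,-.0015,-.0067)
E
```

```text
t [ 0.0064 -0.0006  0.1019] a [ 0.0023 -0.001  -0.0027] |d| 0.102 deg 0.2 rows 3.0
t [ 0.0063 -0.0006  0.1139] a [ 0.0023 -0.001  -0.0027] |d| 0.114 deg 0.2 rows 3.0
```

Request:
{"fn": "step_arm", "kwargs": {"steps": [{"jaw":0,"tx":0.006,"ty":-0.0005,"tz":0.025,"ax":0.002,"ay":-0.001,"az":-0.003},{"jaw":0,"tx":0.006,"ty":-0.0005,"tz":0.05,"ax":0.002,"ay":-0.001,"az":-0.003},{"jaw":0,"tx":0.006,"ty":-0.0005,"tz":0.056,"ax":0.002,"ay":-0.001,"az":-0.003},{"jaw":0,"tx":0.006,"ty":-0.0005,"tz":0.056,"ax":0.002,"ay":-0.001,"az":-0.003},{"jaw":0,"tx":0.006,"ty":-0.0005,"tz":0.056,"ax":0.002,"ay":-0.001,"az":-0.003}]}}

```text
time: 21.45
tool_pos: [0.5187, 0.1862, 0.1409]
ee_rot: [3.139, -0.001, 1.36]
wrist_force: [0.2, 0.4, -6.0]
width: 0.0499
```

```bash
python3 - <<'E'
from h import *
c=camera_model("wrist");o=get_obs();p,d=snapshot("wrist");held(p,d,c,o);print(abs(o["qvel"]).max())
bedplan(-.0516,.089,-.0015,-.0067)
E
```

```text
held top z -0.0317 x front [(np.float64(0.048), np.float64(0.0009))] y [(np.float64(-0.0245), np.float64(0.0242)), (np.float64(0.0245), np.float64(-0.0316))] tilt -0.011 0.001
0.01778958230103312
t [ 0.0001 -0.0013  0.059 ] a [ 0.0036 -0.0017 -0.0003] |d| 0.059 deg 0.2 rows 2.0
```

Request:
{"fn": "step_arm", "kwargs": {"steps": [{"jaw":0,"tx":0,"ty":-0.001,"tz":0.01,"ax":0.003,"ay":-0.002,"az":0},{"jaw":0,"tx":0,"ty":-0.001,"tz":0.022,"ax":0.003,"ay":-0.002,"az":0},{"jaw":0,"tx":0,"ty":-0.001,"tz":0.035,"ax":0.003,"ay":-0.002,"az":0},{"jaw":0,"tx":0,"ty":-0.001,"tz":0.046,"ax":0.003,"ay":-0.002,"az":0},{"jaw":0,"tx":0,"ty":-0.001,"tz":0.054,"ax":0.003,"ay":-0.002,"az":0},{"jaw":0,"tx":0,"ty":-0.001,"tz":0.058,"ax":0.003,"ay":-0.002,"az":0},{"jaw":0,"tx":0,"ty":-0.001,"tz":0.058,"ax":0.003,"ay":-0.002,"az":0},{"jaw":0,"tx":0,"ty":-0.001,"tz":0.058,"ax":0.003,"ay":-0.002,"az":0}]}}

```text
time: 22.3
tool_pos: [0.5186, 0.1868, 0.0837]
ee_rot: [3.14, -0.0, 1.36]
wrist_force: [0.5, 0.7, -7.2]
width: 0.0496
```

```bash
python3 - <<'E'
from h import *
o=get_obs();print(o["wrist_force"],abs(o["qvel"]).max())
bedplan(-.0516,.085,-.0015,-.0067)
E
```

```text
[ 0.46192324  0.73169171 -7.15773376] 0.011268405516859667
t [-0.0001 -0.0007  0.0054] a [ 0.0014 -0.     -0.0003] |d| 0.005 deg 0.1 rows 1.0
```

Request:
{"fn": "step_arm", "kwargs": {"steps": [{"jaw":0,"tx":0,"ty":-0.0005,"tz":0.001,"ax":0.001,"ay":0,"az":0},{"jaw":0,"tx":0,"ty":-0.0005,"tz":0.002,"ax":0.001,"ay":0,"az":0},{"jaw":0,"tx":0,"ty":-0.0005,"tz":0.003,"ax":0.001,"ay":0,"az":0},{"jaw":0,"tx":0,"ty":-0.0005,"tz":0.0035,"ax":0.001,"ay":0,"az":0},{"jaw":0,"tx":0,"ty":-0.0005,"tz":0.0035,"ax":0.001,"ay":0,"az":0}]}}

```text
time: 22.8
tool_pos: [0.5181, 0.1869, 0.0803]
ee_rot: [3.141, -0.0, 1.36]
wrist_force: [-0.1, 0.2, -6.9]
width: 0.05
```

Request:
{"fn": "step_arm", "kwargs": {"steps": [{"jaw":0,"tx":0,"ty":0,"tz":0.0007,"ax":0,"ay":0,"az":0},{"jaw":0,"tx":0,"ty":0,"tz":0.0014,"ax":0,"ay":0,"az":0},{"jaw":0,"tx":0,"ty":0,"tz":0.002,"ax":0,"ay":0,"az":0},{"jaw":0,"tx":0,"ty":0,"tz":0.002,"ax":0,"ay":0,"az":0}]}}

```text
time: 23.2
tool_pos: [0.5183, 0.1872, 0.0797]
ee_rot: [3.14, -0.001, 1.36]
wrist_force: [-3.4, 0.5, 4.1]
width: 0.0498
```

```bash
python3 - <<'E'
from h import *
o=get_obs();print(o["wrist_force"],abs(o["qvel"]).max())
bedplan(-.0516,.085,-.0015,-.0067)
E
```

```text
[-3.35327584  0.46105708  4.05105979] 0.007114277297196599
t [-0.0005 -0.0003  0.0014] a [ 0.0014 -0.0009 -0.0002] |d| 0.001 deg 0.1 rows 1.0
```

Contact is made, so I'll release and rise for the final check.

Request:
{"fn": "step_arm", "kwargs": {"steps": [{"jaw":0.65,"tx":0,"ty":0,"tz":0,"ax":0,"ay":0,"az":0},{"jaw":0.65,"tx":0,"ty":0,"tz":0,"ax":0,"ay":0,"az":0},{"jaw":0.65,"tx":0,"ty":0,"tz":0,"ax":0,"ay":0,"az":0},{"jaw":0.65,"tx":0,"ty":0,"tz":-0.01,"ax":0,"ay":0,"az":0},{"jaw":0.75,"tx":0,"ty":0,"tz":-0.05,"ax":0,"ay":0,"az":0},{"jaw":0.75,"tx":0,"ty":0,"tz":-0.1,"ax":0,"ay":0,"az":0},{"jaw":0.75,"tx":-0.03,"ty":0,"tz":-0.14,"ax":0,"ay":0,"az":0},{"jaw":0.75,"tx":-0.07,"ty":0,"tz":-0.18,"ax":0,"ay":0,"az":0}]}}

```text
time: 24.0
tool_pos: [0.5048, 0.1233, 0.2584]
ee_rot: [3.137, -0.002, 1.363]
wrist_force: [0.7, -0.7, 0.2]
width: 0.0707
```

Request:
{"fn": "step_arm", "kwargs": {"steps": [{"jaw":0.75,"tx":-0.05,"ty":0,"tz":-0.02,"ax":0,"ay":0,"az":0},{"jaw":0.75,"tx":-0.05,"ty":0,"tz":-0.02,"ax":0,"ay":0,"az":0},{"jaw":0.75,"tx":-0.05,"ty":0,"tz":-0.02,"ax":0,"ay":0,"az":0},{"jaw":0.75,"tx":-0.05,"ty":0,"tz":-0.02,"ax":0,"ay":0,"az":0}]}}

```text
time: 24.4
tool_pos: [0.4942, 0.075, 0.2774]
ee_rot: [3.138, -0.003, 1.363]
wrist_force: [-0.3, 0.0, -0.1]
width: 0.0702
```

```bash
python3 - <<'E'
from h import *
wallview("w6",.11,[(-.11,0),(.001,.115)])
E
```

```text
v 0.017 time 24.4 z 0.11
(-0.11, 0) x edges [(-0.0243, 0.0032), (0.0245, 0.0059)] y edges [(-0.0996, 0.0037), (-0.0018, 0.0043)]
(0.001, 0.115) x edges [(-0.0234, 0.03), (0.0234, -0.0304)] y edges [(0.0025, 0.0003), (0.0409, 0.0089)]
```

View pics/w6.png

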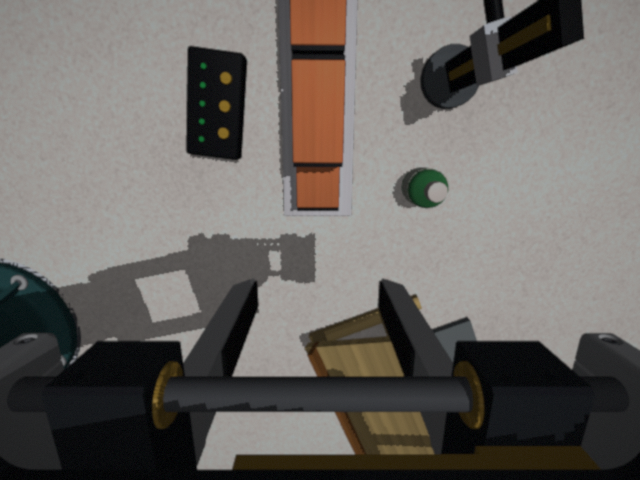

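The final view shows the second course lying flush (columns 292–345), with its joint at row about 50 and the half-block offset at row 165. The box, bottle and stand are where they were. The joint width is still uncertain, so I'll look closer.

```bash
python3 - <<'E'
from h import *
RT=downR(BYAW+np.pi/2);plan(BEDC+BD.apply([0,-.055,.155]),RT)
E
```

```text
t [1.089e-01 1.000e-04 1.221e-01] a [ 0.0025 -0.0022  0.0035] |d| 0.164 deg 0.3 rows 4.0
```

Request:
{"fn": "step_arm", "kwargs": {"steps": [{"jaw":0.9,"tx":0.05,"ty":0,"tz":0,"ax":0.002,"ay":-0.002,"az":0.003},{"jaw":0.9,"tx":0.1,"ty":0,"tz":0.02,"ax":0.002,"ay":-0.002,"az":0.003},{"jaw":0.9,"tx":0.109,"ty":0,"tz":0.06,"ax":0.002,"ay":-0.002,"az":0.003},{"jaw":0.9,"tx":0.109,"ty":0,"tz":0.1,"ax":0.002,"ay":-0.002,"az":0.003},{"jaw":0.9,"tx":0.109,"ty":0,"tz":0.118,"ax":0.002,"ay":-0.002,"az":0.003},{"jaw":0.9,"tx":0.109,"ty":0,"tz":0.118,"ax":0.002,"ay":-0.002,"az":0.003},{"jaw":0.9,"tx":0.109,"ty":0,"tz":0.118,"ax":0.002,"ay":-0.002,"az":0.003},{"jaw":0.9,"tx":0.109,"ty":0,"tz":0.118,"ax":0.002,"ay":-0.002,"az":0.003}]}}

```text
time: 25.25
tool_pos: [0.5176, 0.1828, 0.1607]
ee_rot: [3.139, -0.001, 1.362]
wrist_force: [0.3, 0.6, 0.6]
width: 0.0847
```

```bash
python3 - <<'E'
from h import *
c=camera_model("wrist");o=get_obs();p,d=snapshot("wrist")
W=cloud(d,c);Q=(W-BEDC)@BD.as_matrix();H=hsv(p)
top=(abs(W[...,2]-.11)<.005)&(abs(Q[...,0])<.022)
print("v",abs(o["qvel"]).max(),"px",np.nanmedian(d[top])/332)
print("B right",edges(Q,top&(Q[...,1]<.0005)&(Q[...,1]>-.04),1,0,-.018,.018,sides=(1,),step=.003,pc=(0,100)),"A left",edges(Q,top&(Q[...,1]>.0005)&(Q[...,1]<.05),1,0,-.018,.018,sides=(0,),step=.003,pc=(0,100)))
print("A right",edges(Q,top&(Q[...,1]>.05),1,0,-.018,.018,sides=(1,),step=.003,pc=(0,100)))
e=lambda a,b:edges(Q,(abs(W[...,2]-.11)<.005)&(abs(Q[...,0])<.04)&(Q[...,1]>a)&(Q[...,1]<b),0,1,a,b)
print("A x",e(.008,.095),"B x",e(-.035,-.006))
# columns: profile along rows across the joint
u=[int(c["intrinsics"][0,2])+k for k in(-15,0,15)]
for k in u:
    r=[i for i in range(480) if abs(Q[i,k,1]-.001)<.012]
    print(k,[(i,round(Q[i,k,1]*1000,1),round(W[i,k,2]*1000),int(p[i,k].max())) for i in r])
r=int(np.mean(r));q=p[max(0,r-75):r+75,240:440];cv2.imwrite("pics/w7.png",cv2.resize(q[:,:,::-1],None,fx=4,fy=4,interpolation=cv2.INTER_NEAREST))
E
```

```text
v 0.010313020669857158 px 0.0006471846
B right [(np.float64(-0.0008), np.float64(-0.0013))] A left [(np.float64(0.0026), np.float64(0.0))]
A right [(np.float64(0.1026), np.float64(-0.0186))]
A x [(np.float64(-0.0243), np.float64(0.0008)), (np.float64(0.0245), np.float64(0.0006))] B x [(np.float64(-0.0239), np.float64(-0.0018)), (np.float64(0.025), np.float64(-0.0105))]
302 [(171, np.float64(12.5), 110, 171), (172, np.float64(11.8), 110, 173), (173, np.float64(11.2), 110, 172), (174, np.float64(10.5), 110, 171), (175, np.float64(9.9), 110, 172), (176, np.float64(9.3), 110, 171), (177, np.float64(8.5), 109, 171), (178, np.float64(7.9), 109, 162), (179, np.float64(7.3), 109, 136), (180, np.float64(6.7), 110, 87), (181, np.float64(6.1), 111, 44), (182, np.float64(5.3), 109, 25), (183, np.float64(4.7), 110, 25), (184, np.float64(4.0), 110, 27), (185, np.float64(3.5), 111, 28), (186, np.float64(2.6), 109, 18), (187, np.float64(-0.9), 83, 12), (188, np.float64(-1.0), 89, 5), (189, np.float64(-0.8), 97, 7), (190, np.float64(-0.9), 101, 8), (191, np.float64(-0.9), 107, 8), (192, np.float64(-1
[... 2262 characters left out ...]
(2.8), 110, 24), (187, np.float64(-1.0), 82, 15), (188, np.float64(-1.0), 89, 6), (189, np.float64(-1.0), 95, 6), (190, np.float64(-1.0), 100, 8), (191, np.float64(-1.0), 106, 10), (192, np.float64(-1.2), 110, 23), (193, np.float64(-2.0), 109, 28), (194, np.float64(-2.5), 110, 27), (195, np.float64(-3.2), 110, 25), (196, np.float64(-4.0), 109, 29), (197, np.float64(-4.6), 109, 60), (198, np.float64(-5.2), 110, 113), (199, np.float64(-5.7), 111, 150), (200, np.float64(-6.4), 110, 167), (201, np.float64(-7.3), 109, 172), (202, np.float64(-7.8), 110, 172), (203, np.float64(-8.4), 111, 172), (204, np.float64(-9.0), 111, 171), (205, np.float64(-9.8), 111, 171), (206, np.float64(-10.5), 110, 172)]
```

View pics/w7.png

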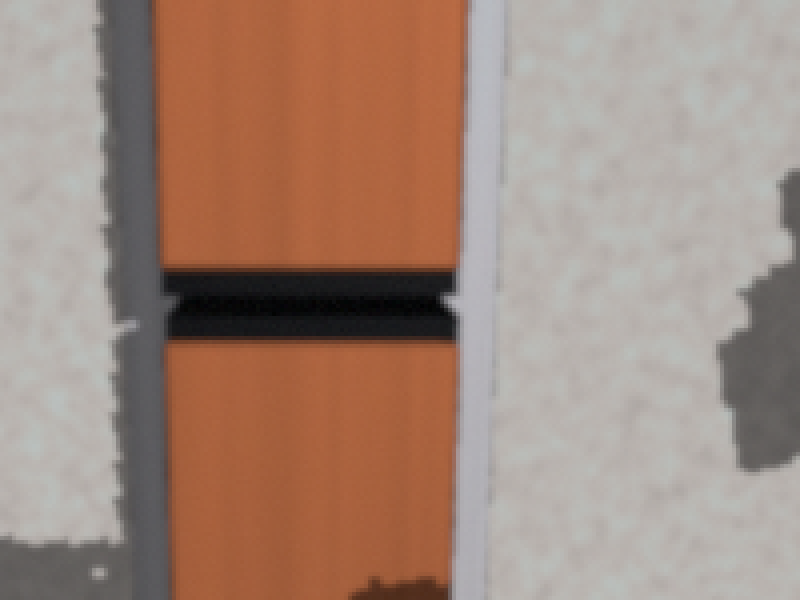

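The close-up shows both top blocks flush, with a straight, even joint of about 3.3 mm. I'll rise clear and hand in.

Request:
{"fn": "step_arm", "kwargs": {"steps": [{"jaw":0.9,"tx":0,"ty":0,"tz":-0.04,"ax":0,"ay":0,"az":0},{"jaw":0.9,"tx":-0.03,"ty":0,"tz":-0.08,"ax":0,"ay":0,"az":0},{"jaw":0.9,"tx":-0.07,"ty":0,"tz":-0.1,"ax":0,"ay":0,"az":0},{"jaw":0.9,"tx":-0.1,"ty":0,"tz":-0.1,"ax":0,"ay":0,"az":0},{"jaw":0.9,"tx":-0.1,"ty":0,"tz":-0.1,"ax":0,"ay":0,"az":0},{"jaw":0.9,"tx":-0.1,"ty":0,"tz":-0.1,"ax":0,"ay":0,"az":0}]}}

```text
time: 25.9
tool_pos: [0.497, 0.0845, 0.2623]
ee_rot: [3.135, -0.003, 1.36]
wrist_force: [0.0, 0.3, 0.3]
width: 0.0847
```

```bash
python3 - <<'E'
from h import *
p,d=snapshot("scene");W=cloud(d,camera_model("scene"));z=np.load("scene0.npz");W0=cloud(z["d"],camera_model("scene"))
for n,(r0,r1,c0,c1) in dict(stand=(123,213,424,457),bottle=(196,230,382,403)).items():
    print(n,np.abs(p[r0:r1,c0:c1].astype(int)-z["p"][r0:r1,c0:c1]).mean().round(1))
o=get_obs();print(o["time"],o["tool_pos"],o["wrist_force"])
print(close_job())
E
```

```text
stand 10.9
bottle 3.9
25.95 [0.49684921 0.08513656 0.26162425] [ 0.1692717   0.18949935 -0.82071331]
the job is handed in; nothing more can be done
None
```

The wall is finished and handed in at about 26 s of robot time. I lifted each of the three blocks square off the slope, clear of the tube. The first went on the blue mark, then the other two went on top as the second course. Each block was lowered until the force reading showed contact before I released it.

Last checks:
- **Second course:** the tops measure 110 mm, and the faces are flush to within about 0.5 mm. The block centres are roughly 0.5 mm and 1 mm from their intended places along the wall. The joint between the two blocks measures about 3.3 mm, slightly under the 4 mm asked for.
- **Bottom course:** the new block is about 0.6 mm off along the wall, so its joint is about 4.5 mm. It looks in line with the others.
- **Bystanders:** the box, bottle and stand looked unmoved in the wrist pictures. In the final scene comparison the bottle area barely changed. The stand area changed somewhat more; I put this down to the arm's and wall's shadows, but I did not view that picture to confirm it.
- **Forces:** contact stayed gentle, within about 10 N on the wrist in every reading I took. The arm finished well clear of the wall.

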